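Fit and clamp the stop carriage on the sawing jig's dovetail rail

ROBOT

A 7-joint arm with a two-finger parallel gripper is mounted at the origin on the work surface. World frame = base frame: x ahead of the robot, y to its left, z up, the work surface at z = 0. Lengths are in m, angles in degrees, forces in N, time in s.
With the tool pointing down it reaches from about 0.425 to 0.875 m from the base axis. Payload 4.7 kg.
Tool frame: the origin (TCP) lies between the finger pads; the fingertips stand 14 mm ahead of it and the grasp point (between the pads) lies 5 mm behind it (env.tip_reach is the distance from the TCP to the fingertips, in m); z points along the fingers, y is the direction in which the jaws open and shut (so a half turn about z gives the same grasp; the last joint's range is limited). The gripper opens to 87 mm and grips with 3 to 60 N. Pads are 19 mm wide; open, the fingers measure 117 mm over their backs; the gripper's body (75 mm by 190 mm) begins 51 mm behind the grasp point.
Start: joints at [65.151, 18.392, -4.016, 83.108, 1.295, 78.541, -3.26], TCP at [0.281, -0.586, 0.237] pointing down, gripper open.
Joint ranges: [-163.93, 163.93], [-17.29, 119.83], [-79.2, 71.16], [3.27, 140.29], [-89.18, 269.18], [5.43, 117.66], [-154.24, 154.24]. Speed limits (degrees/s): [147.25, 147.25, 180, 180, 180, 180, 180].

INTERFACE

Orientations are given as [roll, pitch, yaw] about the fixed x, y, z axes, in that order (R = Rz(yaw) Ry(pitch) Rx(roll)).
In Python, from cell import env gives the robot as it stands. The module is installed in compiled form; this text tells all that it offers.
- The arm moves only by the shell command python3 -m pendant 'ROWS' [FORCE]. ROWS is JSON, a list of rows, each an object of numbers: "rx", "ry", "rz": the turn, a rotation vector about the tool's x, y, z in degrees; "tx", "ty", "tz": the shift along the tool's x, y, z in mm; "jaw": the finger opening in mm, from 0 to 87. In form: [{"rx": .., "ry": .., "rz": .., "tx": .., "ty": .., "tz": .., "jaw": ..}, ...]. A call has 1 to 20 rows; each row shifts and turns the commanded pose from where the row before left it, along the tool's axes as they then stand; what a row does not reach is not made up. A row lasts 1/12 s, in which the tool goes at most 41.7 mm and 7.16 degrees, less where a joint would pass 70% of its speed; a pose out of reach is approached as far as the arm can. A call with a gripper value outside its range is refused whole. The fingers move at their own pace and stop on an object; FORCE is the grip in N (left out, the last holds). Time passes only in rows, so rows that do not move let the fingers close. It gives the time, the measured TCP pose, the force and the opening at its end, in the units of the state.
- env.get_obs(): the state, without advancing time (a new reading comes with each control period).
- env.read_camera(name): name is "side" or "top"; returns a dict with "img" (384x512x3 uint8, red, green, blue), "range_z" (384x512 float32, m along the optical axis (not along the pixel's ray), 0 where there is no reading), "vertical_fov" (degrees; the focal length in pixels is half the picture's height over the tangent of half this angle, whatever the lens; pixels are square), "cx", "cy" (the principal point, pixels), "world_to_cam" (4x4, takes a point from world to camera coordinates). Camera axes: x right, y up, looking along -z (the intrinsics and any distortion apply to the point x, -y, -z); pixel columns grow to the right and rows downward; lengths in m; the calibration is good to about 2 mm. A picture is of the moment at which its call begins.
- env.sign_off(): hands the job in, once; it reports no verdict.
The state is a dict: "time_s": time; "qpos": joint angles; "joint_velocities": joint speeds; "effort": joint torques, N m; "tool_pos": TCP position; "tool_rot": TCP orientation; "force": force on the tool from outside, world axes, zero at the start; "wrist_torque": the same for the moment, N m; "grip_width": finger opening in m.
Only numpy, scipy, OpenCV 4.12 (cv2) and the standard library are available. Lean on these libraries where they do the work, as an engineer would, in place of code of your own. Each camera call takes 0.05 s, during which the arm holds its last target.

TASK

Pick up the aluminium stop carriage, slide it onto the dovetail rail of the sawing jig from the rail's open end and push it gently but firmly fully home against the end stop's pad, still unclamped; then tighten its side clamp knob clockwise all the way and let go, leaving the carriage flush against the pad. Never force the carriage on the rail or against the pad, and leave the other things on the bench where they are.

Things in the scene. Friction and masses are not known exactly. Their poses are not given: they have to be found in the camera images.
- carriage: Loose aluminium carriage, 0.45 kg, 90 mm long (x) x 84 mm wide (y), flat top 30 mm up; origin at the centre of its underside, z up. Its underside has a dovetail channel along x, 31.4 mm wide at the bottom, 46.6 mm at its ceiling 19.5 mm up, mouths flared about 4 mm. On the rail it has 0.7 mm of play a side and its underside rests on the bed plate. May be slid on either way round.
- carriage_grip (a point): Middle of the black grip block on the carriage's top: at carriage x = -24, y = 0, z = 55 mm, same axes as the carriage. The block is 30 mm long (x), 24 mm thick (y) and stands from 30 to 72 mm above the carriage's underside; take it across its 24 mm.
- knob_grip (a point): Point on the upright axis of the side clamp knob, at carriage x = 25, y = 24.4, z = 60 mm; its x axis lies along the wing. The knob stands on the carriage's top: a disc of radius 17 mm up to 38 mm above the carriage's underside, and on it a straight wing 34 mm long, 14 mm thick, from 38 to 70 mm high.
- knob (a joint): Angle of the clamp knob, rad: 0 loose, grows clockwise seen from above to its end stop at 1.3. At value q the wing points 0.65 - q (anticlockwise) off the carriage's x axis. It starts below 0.2. A cone-shaped eccentric under it bears on the rail's side from about 0.7 to 1.0 on and is tight at 1.3; it takes less than 0.5 N m and stays where it is left.
- bed: Fixed steel bed of the sawing jig: plate 290 (x) x 110 (y) x 12 mm thick lying on the bench; origin at the centre of its underside. The carriage goes on in the bed's +x direction. The bare plate from x = -145 to -35 mm, top 12 mm above the bench, is room to set the carriage down before the rail. With the carriage home against the stop's pad its origin lies at bed x = 37 to 67, y = 0, z = 12 mm.
- rail_end (a point): Middle of the rail's open end, at bed x = -35, y = 0, z = 12 mm, axes of the bed. From here the dovetail rail runs along the bed's middle to x = +115 mm: 18 mm tall (12 to 30 mm above the bench), 30 mm wide at its foot, 44 mm at its top. Its first 16 mm taper: the very end is 5 mm narrower a side at the foot, 4 mm lower.
- stop: Fixed end stop, steel block 18 (x) x 90 (y) x 34 mm tall; origin at bed x = 115, y = 0, z = 12 mm, foot of its front face, axes of the bed. A rigid steel pad 60 mm wide, 20 to 31 mm above the plate, is set by a screw to stand 3 to 33 mm proud of that face, each time differently, not measured. A soft brass button (0.6 N) sticks 3 mm out of the pad; home = button pushed flush, carriage on the pad.
- offcut: bystander: pine offcut, 80 x 45 x 20 mm, lying on the bench; origin under its centre
- sanding_block: bystander: cork-faced sanding block, 95 x 55 x 34 mm; origin under its centre
- glue: bystander: white bottle, 58 mm across, 150 mm tall; origin under its centre
- jar: bystander: glass jar with metal lid, 66 mm across, 75 mm tall; origin under its centre
- screwdriver: bystander: screwdriver with wooden handle, lying on the bench
- square: bystander: try square, wooden stock 110 mm and steel blade 120 mm, lying flat
- mallet: bystander: wooden mallet lying on its side, head 60 x 110 x 75 mm, handle 190 mm; origin under the head's centre

How it is judged (in metres and radians):
On the way, in this order (a step that is already met when the one before it is completed fails the run):
1. the carriage sits on the rail and is pressed home against the stop (it bears on the stop's pad with more than 3 N), the knob still loose (below 0.5 rad) (z of carriage in the frame of bed below 0.0145 m and x of carriage in the frame of bed above 0.034 m and angle between the x axis of carriage and the x axis of bed, either way round below 0.06 rad and contact force between carriage and stop above 3 N and value of joint knob below 0.5 rad), for 0.02 s.
2. the clamp knob is turned tight (beyond 1.15 rad) (value of joint knob above 1.15 rad), for 0.1 s.
At the end, for the whole second after the job is handed in: The carriage is on the rail, at rest on the bed plate (within 2.5 mm), still against the stop (pressing its 3 mm button in, more than 0.1 N), in line with the rail (3 mm, 0.06 rad), its knob at 1.1 rad or more and its clamp pressing on the rail with at least 3 N (x of carriage in the frame of bed above 0.034 m and contact force between carriage and stop above 0.1 N and y of carriage in the frame of bed between -0.003 and 0.003 m and z of carriage in the frame of bed between 0.01 and 0.0145 m and angle between the x axis of carriage and the x axis of bed, either way round below 0.06 rad and value of joint knob above 1.1 rad and contact force between knob and bed above 3 N and linear speed of carriage below 0.01 m/s); the robot touches nothing.
It fails at once if the carriage is rammed, jammed or dropped: while the knob is loose (below 0.5 rad) it presses on the bed and rail with more than 60 N, or at any time on the stop's pad with more than 25 N ((contact force between carriage and bed above 60 N and value of joint knob below 0.5 rad) or contact force between carriage and stop above 25 N).
It fails at once if a bystander is moved more than 20 mm (distance of any of offcut, sanding_block, glue, jar, screwdriver, square, mallet from where it was at the start of the episode above 0.02 m).
It also fails if it takes over 72 s, if anything falls off the work surface, if the arm or the gripper's body presses on something with over 40 N, if the wrist force passes 120 N, or if a joint passes its speed limit or range.

## Working session

There is one attempt and no reset: what is moved stays moved. The work goes in short steps, Python scripts to look and compute and a shell command to move; the robot and the scene stay as the last step left them, time stands still between calls to the robot, and variables do not carry over. Pictures are saved under pics/ and viewed, and the job is handed in when it is done.

```bash
mkdir -p pics; ls; python3 - <<'E'
from cell import env
import cv2,numpy as np
print(env.get_obs())
for n in("side","top"):
    c=env.read_camera(n)
    cv2.imwrite(f"pics/{n}0.png",c["img"][:,:,::-1])
    np.savez(f"/tmp/{n}0.npz",**c)
    print(n,c["vertical_fov"],c["cx"],c["cy"],c["world_to_cam"],c.keys(),(c["range_z"]>0).mean())
E
```

```text
pics
{'time_s': 0.0, 'qpos': array([65.15001887, 18.43795174, -4.01691168, 83.17442902,  1.29435583,
       78.54087914, -3.25904608]), 'joint_velocities': array([-0.08304193,  0.04723432,  0.08729971,  0.03742695,  0.06708972,
       -0.11013452, -0.00754806]), 'effort': array([-6.21227045e-04, -4.91287494e+01, -4.03957972e-01, -3.12530351e+01,
       -6.37532445e-02,  4.37817222e-02,  1.97196414e-04]), 'tool_pos': array([ 0.28119239, -0.58544743,  0.23547838]), 'tool_rot': array([-1.79891953e+02,  4.69108388e-03,  2.56618597e+01]), 'force': array([-0.37541308, -1.38672506, -0.55936772]), 'wrist_torque': array([ 0.05313352, -0.00972652, -0.00862631]), 'grip_width': 0.08691743043565303}
side 47.9267455717289 259.149329624188 188.80767208152187 [[ 0.9969484  -0.07791801  0.00476163 -0.56831289]
 [ 0.05674931  0.76528184  0.64118891 -0.08560412]
 [-0.05360415 -0.63896204  0.7673683  -1.58975336]
 [ 0.          0.          0.          1.        ]] dict_keys(['img', 'range_z', 'vertical_fov', 'cx', 'cy', 'world_to_cam']) 0.9959615071614584
top 55.60014610260948 259.9387353781585 189.5291124511018 [[ 0.01797874 -0.99982435  0.0052944  -0.00212957]
 [ 0.99617126  0.01836565  0.08547233 -0.55410043]
 [-0.08555455  0.00373745  0.99632648 -1.15884302]
 [ 0.          0.          0.          1.        ]] dict_keys(['img', 'range_z', 'vertical_fov', 'cx', 'cy', 'world_to_cam']) 0.9960683186848959
```

View pics/side0.png

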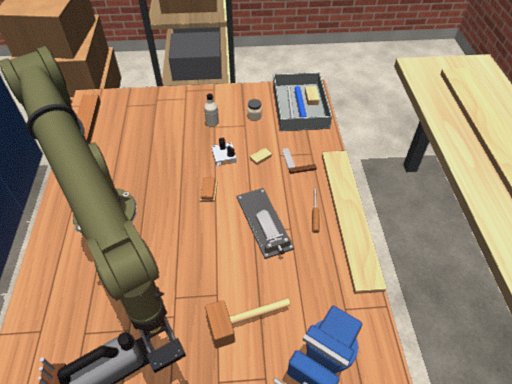

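View pics/top0.png

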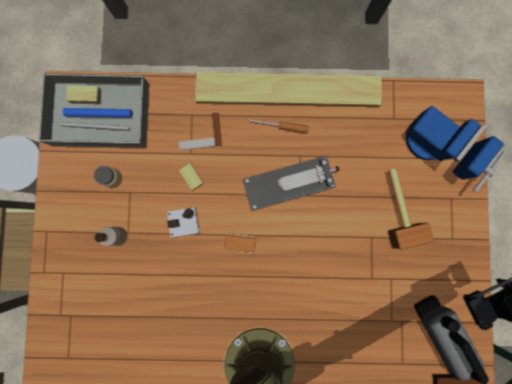

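```bash
cat > h.py <<'E'
import numpy as np,cv2
def load(n):return dict(np.load(n))
def cloud(c):
    h,w=c["range_z"].shape
    f=h/2/np.tan(np.radians(float(c["vertical_fov"]))/2)
    v,u=np.mgrid[:h,:w].astype(float); z=c["range_z"]
    p=np.stack([(u-c["cx"])/f*z,-(v-c["cy"])/f*z,-z,np.ones_like(z)],-1)
    return (p@np.linalg.inv(c["world_to_cam"]).T)[...,:3]
def proj(c,P):
    P=np.atleast_2d(P);q=(np.c_[P,np.ones(len(P))]@c["world_to_cam"].T)
    f=384/2/np.tan(np.radians(float(c["vertical_fov"]))/2)
    return np.c_[c["cx"]+f*q[:,0]/-q[:,2],c["cy"]-f*q[:,1]/-q[:,2]]
def ray(c,uv,zpl):
    uv=np.atleast_2d(uv).astype(float)
    f=384/2/np.tan(np.radians(float(c["vertical_fov"]))/2)
    d=np.c_[(uv[:,0]-c["cx"])/f,-(uv[:,1]-c["cy"])/f,-np.ones(len(uv))]
    T=np.linalg.inv(c["world_to_cam"]);d=d@T[:3,:3].T;o=T[:3,3]
    return o+d*((zpl-o[2])/d[:,2])[:,None]
E
python3 - <<'E'
from h import *
for n,crops in(("top",[(150,190,90,65),(230,140,120,85)]),("side",[(200,130,50,40),(225,180,75,85)])):
    c=load(f"/tmp/{n}0.npz");P=cloud(c)
    for i,(x,y,w,h) in enumerate(crops):
        s=min(800//w,600//h)
        cv2.imwrite(f"pics/{n}crop{i}.png",cv2.resize(c["img"][y:y+h,x:x+w,::-1],None,fx=s,fy=s,interpolation=cv2.INTER_CUBIC)); print(n,i,s)
    for u,v in ([(200,250),(220,280),(350,250),(290,110),(100,300),(183,230),(290,180),(255,195),(305,177)] if n=="top" else [(180,240),(300,300),(260,215),(221,155)]):
        print(u,v,P[v,u].round(4))
E
```

```text
top 0 8
top 1 6
200 250 [0.3544 0.1999 0.    ]
220 280 [ 0.2589  0.1323 -0.0028]
350 250 [ 0.3631 -0.2899  0.0011]
290 110 [ 8.278e-01 -8.890e-02 -8.000e-04]
100 300 [ 0.1888  0.5179 -0.003 ]
183 230 [0.4529 0.0124 1.202 ]
290 180 [ 0.5866 -0.0891  0.0269]
255 195 [0.5366 0.0237 0.0148]
305 177 [ 0.5972 -0.1376  0.028 ]
side 0 15
side 1 7
180 240 [ 0.2811 -0.1449  0.0024]
300 300 [ 0.6693 -0.3975 -0.0027]
260 215 [ 0.5672 -0.0746  0.0255]
221 155 [0.4342 0.2284 0.0339]
```

View pics/topcrop0.png

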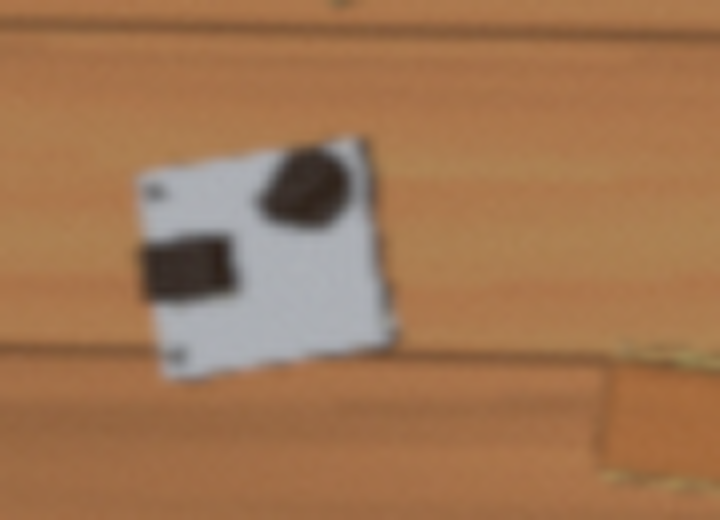

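View pics/topcrop1.png

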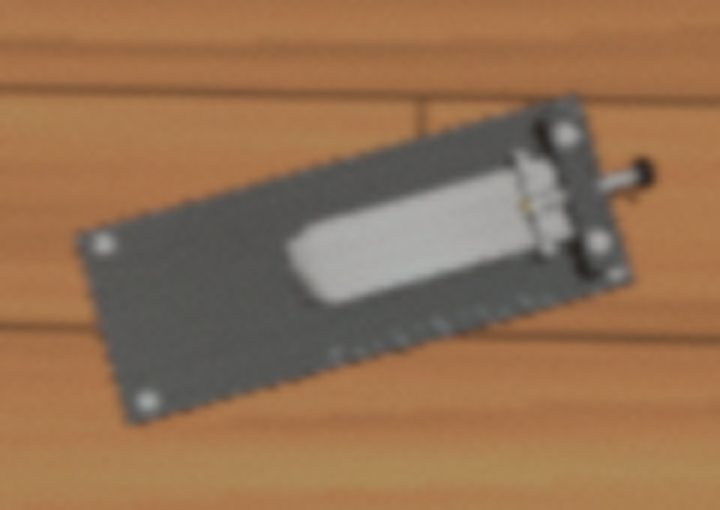

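View pics/sidecrop0.png

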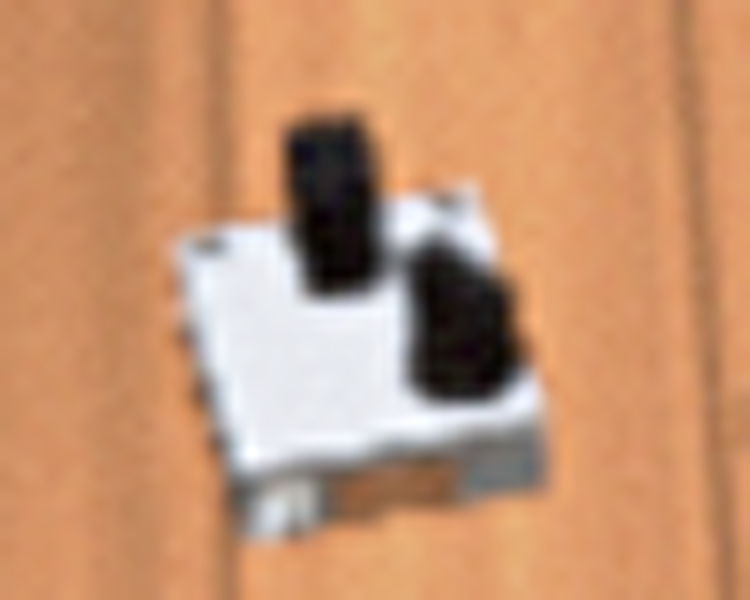

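View pics/sidecrop1.png

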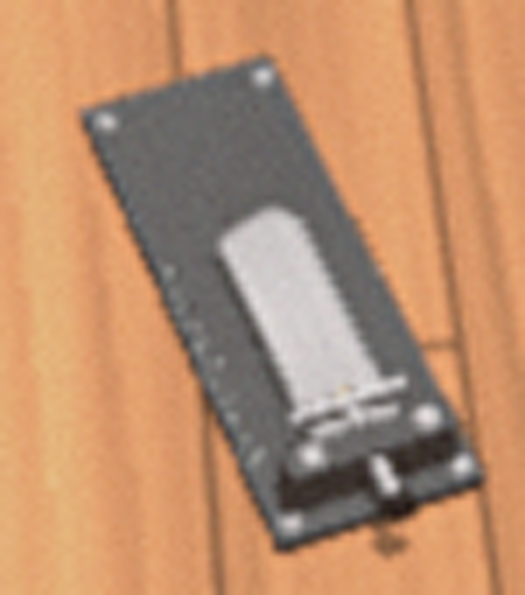

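```bash
cat > m.py <<'E'
from h import *
import itertools
def corners(c,box,fn,s=8):
    x,y,w,h=box
    im=cv2.resize(c["img"][y:y+h,x:x+w,::-1],None,fx=s,fy=s,interpolation=cv2.INTER_CUBIC)
    m=fn(im).astype(np.uint8)*255
    m=cv2.morphologyEx(m,cv2.MORPH_CLOSE,np.ones((5*s,5*s)))
    m=cv2.morphologyEx(m,cv2.MORPH_OPEN,np.ones((3*s,3*s)))
    cs,_=cv2.findContours(m,cv2.RETR_EXTERNAL,cv2.CHAIN_APPROX_NONE)
    k=max(cs,key=cv2.contourArea)
    hull=cv2.convexHull(k)
    for e in np.linspace(.01,.15,60):
        a=cv2.approxPolyDP(hull,e*cv2.arcLength(hull,True),True)
        if len(a)<=4:break
    a=a[:,0].astype(float)
    # refine with line fits
    K=k[:,0].astype(float);L=[]
    for i in range(len(a)):
        p,q=a[i],a[(i+1)%len(a)];d=q-p;l=np.hypot(*d);d/=l
        t=(K-p)@d;n=(K-p)@np.array([-d[1],d[0]])
        S=K[(t>.15*l)&(t<.85*l)&(abs(n)<1.2*s)]
        vx,vy,x0,y0=cv2.fitLine(S.astype(np.float32),cv2.DIST_HUBER,0,.01,.01)[:,0];L.append((x0,y0,vx,vy))
    out=[]
    for i in range(len(a)):
        x0,y0,vx,vy=L[i-1];X,Y,VX,VY=L[i]
        t=np.linalg.solve([[vx,-VX],[vy,-VY]],[X-x0,Y-y0]);out.append((x0+t[0]*vx,y0+t[0]*vy))
    out=np.array(out)
    v=im.copy();cv2.polylines(v,[k],1,(0,0,255));[cv2.circle(v,tuple(map(int,o)),4,(0,255,0),-1) for o in out]
    return (out+.5)/s-.5+[x,y],v
E
python3 - <<'E'
from m import *
def desc(C):
    print(C[:,:2].round(4).tolist(),"ctr",C.mean(0).round(4))
    for i in range(4):
        d=C[(i+1)%4]-C[i];print("  len %.4f ang %.2f"%(np.hypot(*d[:2]),np.degrees(np.arctan2(d[1],d[0]))))
sat=lambda im:cv2.cvtColor(im,cv2.COLOR_BGR2HSV)[...,1]
for n,cb,bb in(("top",(150,190,65,60),(230,140,110,85)),("side",(200,130,50,40),(225,180,75,85))):
    c=load(f"/tmp/{n}0.npz")
    car=lambda im:(sat(im)<80)&(im[...,0]>(120 if n=="top" else 165))
    bed=lambda im:sat(im)<75
    a,v=corners(c,cb,car);cv2.imwrite(f"pics/{n}_car.png",v);print(n,"car");desc(ray(c,a,.030))
    a,v=corners(c,bb,bed,7);cv2.imwrite(f"pics/{n}_bed.png",v);print(n,"bed");desc(ray(c,a,.012))
E
```

```text
top car
[[0.6722, 0.2596], [0.4114, 0.2012], [0.3946, 0.2913], [0.1161, 0.2396]] ctr [0.3986 0.2479 0.03  ]
  len 0.2673 ang -167.37
  len 0.0916 ang 100.56
  len 0.2833 ang -169.50
  len 0.5565 ang 2.06Traceback (most recent call last):
  File "<stdin>", line 12, in <module>
  File "m.py", line 22, in corners
    vx,vy,x0,y0=cv2.fitLine(S.astype(np.float32),cv2.DIST_HUBER,0,.01,.01)[:,0];L.append((x0,y0,vx,vy))
                ~~~~~~~~~~~^^^^^^^^^^^^^^^^^^^^^^^^^^^^^^^^^^^^^^^^^^^^^^^
cv2.error: OpenCV(4.12.0) /io/opencv/modules/imgproc/src/linefit.cpp:50: error: (-215:Assertion failed) count > 0 in function 'fitLine2D_wods'
```

```bash
python3 - <<'E'
import cv2,numpy as np
L=[cv2.resize(cv2.imread(f"pics/{n}_{o}.png"),(400,300)) for n in("top","side") for o in("car","bed")]
cv2.imwrite("pics/m0.png",np.vstack([np.hstack(L[:2]),np.hstack(L[2:])]))
E
```

```text
[ WARN:0@0.027] global loadsave.cpp:275 findDecoder imread_('pics/top_bed.png'): can't open/read file: check file path/integrity
Traceback (most recent call last):
cv2.error: OpenCV(4.12.0) /io/opencv/modules/imgproc/src/resize.cpp:4208: error: (-215:Assertion failed) !ssize.empty() in function 'resize'
```

```bash
cat > m.py <<'E'
from h import *
# edges: for each side of hand-given quad, gradient-peak subpixel along normals on the original image, robust line fit
def quad(c,q,chan,lo=.12,hi=.88,r=2.5):
    g=cv2.GaussianBlur(chan(c["img"]).astype(np.float32),(0,0),.7)
    L=[];q=np.array(q,float)
    for i in range(4):
        p,d=q[i],q[(i+1)%4]-q[i];l=np.hypot(*d);d=d/l;n=np.array([-d[1],d[0]])
        t=np.linspace(lo,hi,60)*l;o=np.arange(-r,r+.01,.1)
        X=p+t[:,None,None]*d+o[None,:,None]*n
        s=cv2.remap(g,X[...,0].astype(np.float32),X[...,1].astype(np.float32),cv2.INTER_CUBIC)
        dv=abs(np.gradient(s,axis=1));k=dv.argmax(1)
        S=(p+t[:,None]*d+o[k][:,None]*n).astype(np.float32)
        L.append(cv2.fitLine(S,cv2.DIST_WELSCH,0,.001,.001)[:,0])
    out=[]
    for i in range(4):
        x0,y0,vx,vy=L[i-1];X,Y,VX,VY=L[i]
        t=np.linalg.solve([[vx,-VX],[vy,-VY]],[X-x0,Y-y0]);out.append((x0+t[0]*vx,y0+t[0]*vy))
    return np.array(out)
def hand(pts,s,o):return (np.array(pts)+.5)/s-.5+np.array(o)
sat=lambda im:cv2.cvtColor(im,cv2.COLOR_RGB2HSV)[...,1]
rb=lambda im:im[...,0].astype(float)-im[...,2]
blue=lambda im:im[...,2]
def desc(C):
    print(C[:,:2].round(4).tolist(),"ctr",C.mean(0).round(4))
    for i in range(4):
        d=C[(i+1)%4]-C[i];print("  len %.4f ang %.2f"%(np.hypot(*d[:2]),np.degrees(np.arctan2(d[1],d[0]))))
E
python3 - <<'E'
from m import *
c=load("/tmp/top0.npz");s=load("/tmp/side0.npz")
J=[("top car",c,hand([(137,175),(365,137),(397,345),(165,380)],8,(150,190)),.03,blue,8,(150,190,65,60)),
("top bed",c,hand([(78,235),(578,95),(635,280),(130,425)],6,(230,140)),.012,rb,6,(230,140,120,85)),
("side car",s,hand([(180,240),(475,185),(548,410),(240,470)],15,(200,130)),.03,blue,10,(200,130,50,40)),
("side bed",s,hand([(82,112),(270,58),(483,480),(280,552)],7,(225,180)),.012,rb,6,(225,180,75,85))]
V=[]
for nm,k,q,z,ch,sc,b in J:
    a=quad(k,q,ch);print(nm,a.round(1).tolist());desc(ray(k,a,z))
    x,y,w,h=b;v=cv2.resize(k["img"][y:y+h,x:x+w,::-1],None,fx=sc,fy=sc,interpolation=cv2.INTER_CUBIC)
    cv2.polylines(v,[np.int32((a-[x,y]+.5)*sc-.5)],1,(0,255,0));V.append(cv2.resize(v,(400,300)))
cv2.imwrite("pics/m1.png",np.vstack([np.hstack(V[:2]),np.hstack(V[2:])]))
E
```

```text
top car [[-11.5, -14.5], [78.19999694824219, 89.4000015258789], [13.100000381469727, 15.600000381469727], [-77.80000305175781, -103.0999984741211]]
[[1.2286, 0.9375], [0.8741, 0.6134], [1.1237, 0.8467], [1.5455, 1.1916]] ctr [1.193  0.8973 0.03  ]
  len 0.4803 ang -137.56
  len 0.3417 ang 43.06
  len 0.5448 ang 39.27
  len 0.4062 ang -141.28
top bed [[-7.699999809265137, -5.400000095367432], [23.600000381469727, 13.0], [8.699999809265137, 5.300000190734863], [-24.5, -18.600000381469727]]
[[1.2077, 0.9362], [1.1443, 0.8247], [1.1707, 0.8772], [1.2542, 0.9973]] ctr [1.1942 0.9088 0.012 ]
  len 0.1283 ang -119.64
  len 0.0588 ang 63.37
  len 0.1462 ang 55.15
  len 0.0767 ang -127.28
side car [[-22.5, -15.399999618530273], [108.69999694824219, 70.0], [27.200000762939453, 18.100000381469727], [-104.0, -74.0]]
[[-1.0338, 1.812], [-0.0992, 0.8509], [-0.6228, 1.3799], [-1.9674, 2.8337]] ctr [-0.9308  1.7191  0.03  ]
  len 1.3406 ang -45.80
  len 0.7444 ang 134.71
  len 1.9802 ang 132.77
  len 1.3840 ang -47.58
side bed [[-10.5, -9.100000381469727], [-99.0999984741211, -76.9000015258789], [13.5, 11.100000381469727], [-269.0, -245.3000030517578]]
[[-0.955, 1.7621], [-1.9923, 2.9483], [-0.7386, 1.5005], [-10.3968, 13.7662]] ctr [-3.5207  4.9943  0.012 ]
  len 1.5757 ang 131.17
  len 1.9151 ang -49.11
  len 15.6118 ang 128.22
  len 15.2723 ang -51.81
```

View pics/m1.png

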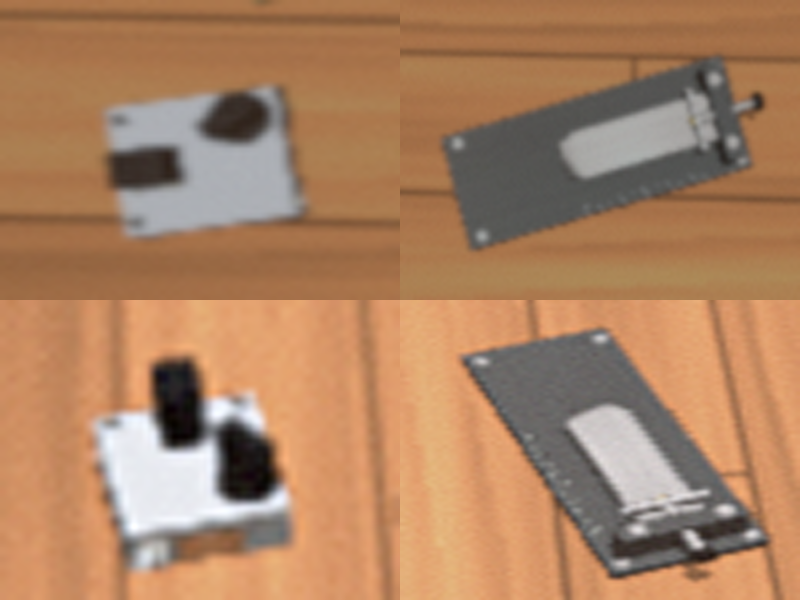

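```bash
sed -i 's/x0,y0,vx,vy=L\[i-1\];X,Y,VX,VY=L\[i\]/vx,vy,x0,y0=L[i-1];VX,VY,X,Y=L[i]/' m.py
cat > run.py <<'E'
from m import *
c=load("/tmp/top0.npz");s=load("/tmp/side0.npz")
J=[("top car",c,hand([(137,175),(365,137),(397,345),(165,380)],8,(150,190)),.03,blue,8,(150,190,65,60)),
("top bed",c,hand([(78,235),(578,95),(635,280),(130,425)],6,(230,140)),.012,rb,6,(230,140,120,85)),
("side car",s,hand([(180,240),(475,185),(548,410),(240,470)],15,(200,130)),.03,blue,10,(200,130,50,40)),
("side bed",s,hand([(82,112),(270,58),(483,480),(280,552)],7,(225,180)),.012,rb,6,(225,180,75,85))]
V=[]
for nm,k,q,z,ch,sc,b in J:
    a=quad(k,q,ch);print(nm,a.round(1).tolist());desc(ray(k,a,z))
    x,y,w,h=b;v=cv2.resize(k["img"][y:y+h,x:x+w,::-1],None,fx=sc,fy=sc,interpolation=cv2.INTER_CUBIC)
    cv2.polylines(v,[np.int32((a-[x,y]+.5)*sc-.5)],1,(0,255,0));V.append(cv2.resize(v,(400,300)))
cv2.imwrite("pics/m2.png",np.vstack([np.hstack(V[:2]),np.hstack(V[2:])]))
E
python3 run.py
```

```text
top car [[166.1999969482422, 210.1999969482422], [194.60000610351562, 208.5], [198.0, 232.5], [169.5, 237.5]]
[[0.4814, 0.3077], [0.4886, 0.2168], [0.4121, 0.2034], [0.3947, 0.2937]] ctr [0.4442 0.2554 0.03  ]
  len 0.0911 ang -85.45
  len 0.0777 ang -170.00
  len 0.0920 ang 100.92
  len 0.0878 ang 9.21
top bed [[241.6999969482422, 178.5], [325.79998779296875, 155.10000610351562], [335.3999938964844, 186.8000030517578], [250.8000030517578, 210.60000610351562]]
[[0.5904, 0.0685], [0.6734, -0.2081], [0.5686, -0.2399], [0.4855, 0.0364]] ctr [ 0.5795 -0.0858  0.012 ]
  len 0.2888 ang -73.30
  len 0.1095 ang -163.15
  len 0.2884 ang 106.74
  len 0.1097 ang 17.03
side car [[210.8000030517578, 145.10000610351562], [231.1999969482422, 142.6999969482422], [234.89999389648438, 155.0], [215.5, 162.10000610351562]]
[[0.3935, 0.2922], [0.4775, 0.3002], [0.4897, 0.2282], [0.4116, 0.1944]] ctr [0.4431 0.2537 0.03  ]
  len 0.0844 ang 5.44
  len 0.0730 ang -80.37
  len 0.0851 ang -156.58
  len 0.0995 ang 100.50
side bed [[235.5, 195.39999389648438], [262.70001220703125, 187.1999969482422], [294.70001220703125, 248.89999389648438], [264.20001220703125, 258.5]]
[[0.4833, 0.0334], [0.589, 0.0662], [0.675, -0.2168], [0.5679, -0.2465]] ctr [ 0.5788 -0.0909  0.012 ]
  len 0.1106 ang 17.27
  len 0.2958 ang -73.09
  len 0.1111 ang -164.49
  len 0.2924 ang 106.82
```

View pics/m2.png

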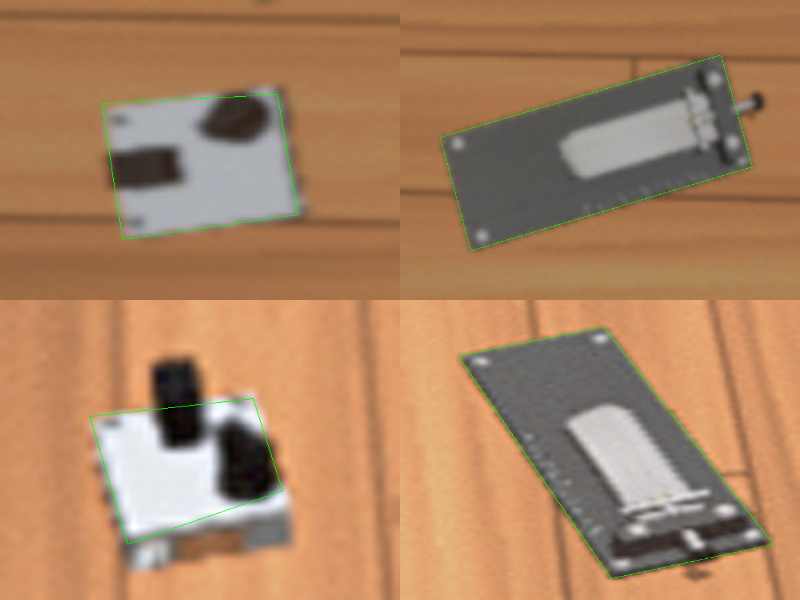

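```bash
cat > run2.py <<'E'
from m import *
c=load("/tmp/top0.npz")
val=lambda im:im.max(2)
q=hand([(137,175),(362,137),(390,345),(165,380)],8,(150,190))
for ch in(sat,blue,val):
    a=quad(c,q,ch,.1,.9,1.5);print(hand.__name__,((a-[150,190]+.5)*8-.5).round(0).tolist());desc(ray(c,a,.03))
q=hand([(142,240),(235,235),(240,297),(143,302)],8,(150,190))
a=quad(c,q,blue,.2,.8,1.2);print("block",((a-[150,190]+.5)*8-.5).round(0).tolist());desc(ray(c,a,.072))
E
python3 run2.py
```

```text
hand [[133.0, 169.0], [363.0, 136.0], [396.0, 346.0], [162.0, 384.0]]
[[0.4799, 0.3075], [0.4947, 0.2159], [0.4111, 0.2001], [0.3943, 0.2925]] ctr [0.445 0.254 0.03 ]
  len 0.0929 ang -80.80
  len 0.0851 ang -169.30
  len 0.0939 ang 100.26
  len 0.0868 ang 9.97
hand [[132.0, 165.0], [363.0, 151.0], [386.0, 343.0], [160.0, 383.0]]
[[0.4813, 0.308], [0.4888, 0.2159], [0.4122, 0.204], [0.3948, 0.2936]] ctr [0.4443 0.2554 0.03  ]
  len 0.0924 ang -85.39
  len 0.0775 ang -171.18
  len 0.0913 ang 100.96
  len 0.0877 ang 9.44
hand [[138.0, 184.0], [376.0, 139.0], [371.0, 340.0], [156.0, 375.0]]
[[0.4737, 0.3052], [0.4935, 0.2105], [0.4133, 0.2099], [0.3979, 0.2952]] ctr [0.4446 0.2552 0.03  ]
  len 0.0967 ang -78.17
  len 0.0802 ang -179.53
  len 0.0867 ang 100.19
  len 0.0764 ang 7.53
block [[139.0, 246.0], [232.0, 231.0], [237.0, 299.0], [140.0, 300.0]]
[[0.4493, 0.2935], [0.4557, 0.2579], [0.4296, 0.2551], [0.4284, 0.2924]] ctr [0.4408 0.2747 0.072 ]
  len 0.0362 ang -79.79
  len 0.0263 ang -173.83
  len 0.0373 ang 91.73
  len 0.0209 ang 3.00
```

```bash
python3 -m pendant '[{"tx":30,"ty":-16.5,"jaw":87},{"tx":30,"ty":-16.5},{"tx":30,"ty":-16.5},{"tx":30,"ty":-16.5},{"tx":30,"ty":-16.5},{"tx":30,"ty":-16.5},{"tx":30,"ty":-16.5},{"tx":30,"ty":-16.5},{"tx":30,"ty":-16.5},{"tx":30,"ty":-16.5},{"tx":30,"ty":-16.5},{"tx":30,"ty":-16.5}]'
python3 -m pendant '[{"rz":-6.8},{"rz":-6.8},{"rz":-6.8},{"rz":-6.8},{"rz":-6.8},{"rz":-6.8},{"rz":-6.8},{"rz":-6.8},{"rz":-6.8},{"rz":-6.8},{"rz":-6.4},{}]'
cat >> h.py <<'E'
def delta(obs,target=None,yaw=None):
    """print tool-axes shift (mm) and rz (deg) to get to world target"""
    from scipy.spatial.transform import Rotation as R
    r=R.from_euler("xyz",obs["tool_rot"],degrees=True)
    if target is not None: print("shift mm",(r.inv().apply(np.array(target)-obs["tool_pos"])*1000).round(1))
    if yaw is not None: print("rotvec",np.degrees((r.inv()*R.from_euler("xyz",[180,0,yaw],degrees=True)).as_rotvec()).round(2))
E
python3 - <<'E'
from cell import env;from h import *
o=env.get_obs();print(o["qpos"].round(1));delta(o,[.4407,.2793,.15],100)
E
```

```text
[65.2 18.4 -4.  83.2  1.3 78.5 -3.3]
shift mm [ 518.2 -710.3   86.8]
rotvec [-9.000e-02 -6.000e-02 -7.435e+01]invalid input at $[0]: expected keys rx, ry, rz, tx, ty, tz, jaw
invalid input at $[0]: expected keys rx, ry, rz, tx, ty, tz, jaw
```

```bash
python3 -m pendant '[{"rx":0,"ry":0,"rz":0,"tx":30,"ty":-16.5,"tz":0,"jaw":87},{"rx":0,"ry":0,"rz":0,"tx":30,"ty":-16.5,"tz":0,"jaw":87},{"rx":0,"ry":0,"rz":0,"tx":30,"ty":-16.5,"tz":0,"jaw":87},{"rx":0,"ry":0,"rz":0,"tx":30,"ty":-16.5,"tz":0,"jaw":87},{"rx":0,"ry":0,"rz":0,"tx":30,"ty":-16.5,"tz":0,"jaw":87},{"rx":0,"ry":0,"rz":0,"tx":30,"ty":-16.5,"tz":0,"jaw":87},{"rx":0,"ry":0,"rz":0,"tx":30,"ty":-16.5,"tz":0,"jaw":87},{"rx":0,"ry":0,"rz":0,"tx":30,"ty":-16.5,"tz":0,"jaw":87},{"rx":0,"ry":0,"rz":0,"tx":30,"ty":-16.5,"tz":0,"jaw":87},{"rx":0,"ry":0,"rz":0,"tx":30,"ty":-16.5,"tz":0,"jaw":87},{"rx":0,"ry":0,"rz":0,"tx":30,"ty":-16.5,"tz":0,"jaw":87},{"rx":0,"ry":0,"rz":0,"tx":30,"ty":-16.5,"tz":0,"jaw":87}]'
python3 -m pendant '[{"rx":0,"ry":0,"rz":-6.8,"tx":0,"ty":0,"tz":0,"jaw":87},{"rx":0,"ry":0,"rz":-6.8,"tx":0,"ty":0,"tz":0,"jaw":87},{"rx":0,"ry":0,"rz":-6.8,"tx":0,"ty":0,"tz":0,"jaw":87},{"rx":0,"ry":0,"rz":-6.8,"tx":0,"ty":0,"tz":0,"jaw":87},{"rx":0,"ry":0,"rz":-6.8,"tx":0,"ty":0,"tz":0,"jaw":87},{"rx":0,"ry":0,"rz":-6.8,"tx":0,"ty":0,"tz":0,"jaw":87},{"rx":0,"ry":0,"rz":-6.8,"tx":0,"ty":0,"tz":0,"jaw":87},{"rx":0,"ry":0,"rz":-6.8,"tx":0,"ty":0,"tz":0,"jaw":87},{"rx":0,"ry":0,"rz":-6.8,"tx":0,"ty":0,"tz":0,"jaw":87},{"rx":0,"ry":0,"rz":-6.8,"tx":0,"ty":0,"tz":0,"jaw":87},{"rx":0,"ry":0,"rz":-6.4,"tx":0,"ty":0,"tz":0,"jaw":87},{"rx":0,"ry":0,"rz":0,"tx":0,"ty":0,"tz":0,"jaw":87}]'
python3 - <<'E'
from cell import env;from h import *
o=env.get_obs();print(o["qpos"].round(1));delta(o,[.4407,.2793,.15],100)
E
```

```text
time_s: 1.1
tool_pos: [0.5206, -0.25, 0.2362]
tool_rot: [-180.0, 0.0, 25.7]
force: [0.3, -0.4, 0.4]
grip_width: 0.0867
time_s: 2.1
tool_pos: [0.5199, -0.2515, 0.236]
tool_rot: [-180.0, -0.0, 100.2]
force: [-0.2, 0.2, -0.6]
grip_width: 0.0867
[ 45.8  11.2 -25.7  93.    5.   76.9  29.5]
shift mm [536.4  16.3  86.3]
rotvec [-0.04 -0.03  0.21]
```

```bash
python3 -m pendant '[{"rx":0,"ry":0,"rz":0,"tx":35.7,"ty":1.1,"tz":0,"jaw":87},{"rx":0,"ry":0,"rz":0,"tx":35.7,"ty":1.1,"tz":0,"jaw":87},{"rx":0,"ry":0,"rz":0,"tx":35.7,"ty":1.1,"tz":0,"jaw":87},{"rx":0,"ry":0,"rz":0,"tx":35.7,"ty":1.1,"tz":0,"jaw":87},{"rx":0,"ry":0,"rz":0,"tx":35.7,"ty":1.1,"tz":0,"jaw":87},{"rx":0,"ry":0,"rz":0,"tx":35.7,"ty":1.1,"tz":0,"jaw":87},{"rx":0,"ry":0,"rz":0,"tx":35.7,"ty":1.1,"tz":0,"jaw":87},{"rx":0,"ry":0,"rz":0,"tx":35.7,"ty":1.1,"tz":0,"jaw":87},{"rx":0,"ry":0,"rz":0,"tx":35.7,"ty":1.1,"tz":0,"jaw":87},{"rx":0,"ry":0,"rz":0,"tx":35.7,"ty":1.1,"tz":0,"jaw":87},{"rx":0,"ry":0,"rz":0,"tx":35.7,"ty":1.1,"tz":0,"jaw":87},{"rx":0,"ry":0,"rz":0,"tx":35.7,"ty":1.1,"tz":0,"jaw":87},{"rx":0,"ry":0,"rz":0,"tx":35.7,"ty":1.1,"tz":0,"jaw":87},{"rx":0,"ry":0,"rz":0,"tx":35.7,"ty":1.1,"tz":0,"jaw":87},{"rx":0,"ry":0,"rz":0,"tx":35.7,"ty":1.1,"tz":0,"jaw":87},{"rx":0,"ry":0,"rz":0,"tx":0,"ty":0,"tz":0,"jaw":87},{"rx":0,"ry":0,"rz":0,"tx":0,"ty":0,"tz":0,"jaw":87},{"rx":0,"ry":0,"rz":0,"tx":0,"ty":0,"tz":0,"jaw":87}]'
python3 - <<'E'
from cell import env;from h import *
o=env.get_obs();print(o["qpos"].round(1));delta(o,[.4407,.2793,.0505],100)
c=env.read_camera("side")
x,y,w,h=150,60,160,120
cv2.imwrite("pics/s1.png",cv2.resize(c["img"][y:y+h,x:x+w,::-1],None,fx=5,fy=5,interpolation=cv2.INTER_CUBIC))
E
```

```text
time_s: 3.6
tool_pos: [0.443, 0.2779, 0.2361]
tool_rot: [-180.0, 0.0, 99.9]
force: [-0.2, -1.0, 0.0]
grip_width: 0.0869
[ 15.4   7.2 -53.7  99.6   6.   76.3 -29.6]
shift mm [  2.   -1.8 185.6]
rotvec [-0.04  0.05 -0.05]
```

View pics/s1.png

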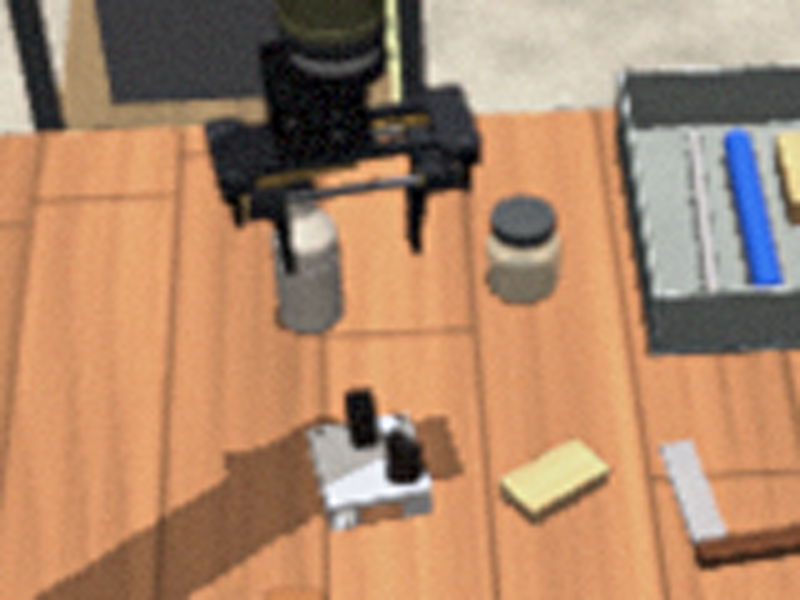

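```bash
python3 -m pendant '[{"rx":0,"ry":0,"rz":0,"tx":2,"ty":-1.8,"tz":30,"jaw":87},{"rx":0,"ry":0,"rz":0,"tx":0,"ty":0,"tz":30,"jaw":87},{"rx":0,"ry":0,"rz":0,"tx":0,"ty":0,"tz":30,"jaw":87},{"rx":0,"ry":0,"rz":0,"tx":0,"ty":0,"tz":30,"jaw":87},{"rx":0,"ry":0,"rz":0,"tx":0,"ty":0,"tz":30,"jaw":87},{"rx":0,"ry":0,"rz":0,"tx":0,"ty":0,"tz":20,"jaw":87},{"rx":0,"ry":0,"rz":0,"tx":0,"ty":0,"tz":10,"jaw":87},{"rx":0,"ry":0,"rz":0,"tx":0,"ty":0,"tz":5.5,"jaw":87},{"rx":0,"ry":0,"rz":0,"tx":0,"ty":0,"tz":0,"jaw":87}]' 20
python3 -m pendant '[{"rx":0,"ry":0,"rz":0,"tx":0,"ty":0,"tz":0,"jaw":40},{"rx":0,"ry":0,"rz":0,"tx":0,"ty":0,"tz":0,"jaw":40},{"rx":0,"ry":0,"rz":0,"tx":0,"ty":0,"tz":0,"jaw":40},{"rx":0,"ry":0,"rz":0,"tx":0,"ty":0,"tz":0,"jaw":34},{"rx":0,"ry":0,"rz":0,"tx":0,"ty":0,"tz":0,"jaw":34}]' 20
```

```text
time_s: 4.4
tool_pos: [0.441, 0.2791, 0.0505]
tool_rot: [-179.9, 0.0, 99.9]
force: [1.1, -0.7, 0.0]
grip_width: 0.0866
time_s: 4.82
tool_pos: [0.4413, 0.2804, 0.0517]
tool_rot: [179.9, 0.0, 100.1]
force: [-0.4, 0.9, -0.1]
grip_width: 0.0613
```

```bash
python3 - <<'E'
from cell import env;from h import *
o=env.get_obs();print(o["qpos"].round(1),o["tool_pos"],o["grip_width"])
V=[]
for n,(x,y,w,h) in(("side",(190,110,60,60)),("top",(145,185,70,70))):
    c=env.read_camera(n);np.savez(f"/tmp/{n}1.npz",**c);V.append(cv2.resize(c["img"][y:y+h,x:x+w,::-1],(400,400),interpolation=cv2.INTER_CUBIC))
cv2.imwrite("pics/g1.png",np.hstack(V))
E
```

```text
[  8.7  20.  -50.1 111.2  18.3  56.9 -39.7] [0.44125424 0.28037912 0.05167604] 0.061251270609692474
```

View pics/g1.png

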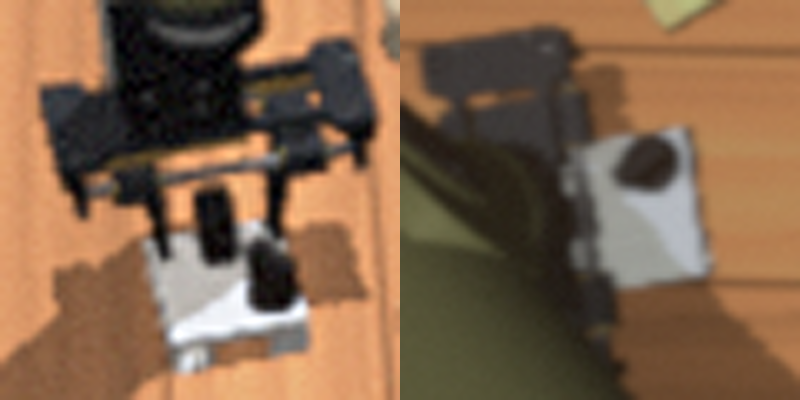

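```bash
python3 -m pendant '[{"rx":0,"ry":0,"rz":0,"tx":0,"ty":0,"tz":0,"jaw":24},{"rx":0,"ry":0,"rz":0,"tx":0,"ty":0,"tz":0,"jaw":15},{"rx":0,"ry":0,"rz":0,"tx":0,"ty":0,"tz":0,"jaw":15},{"rx":0,"ry":0,"rz":0,"tx":0,"ty":0,"tz":0,"jaw":15},{"rx":0,"ry":0,"rz":0,"tx":0,"ty":0,"tz":0,"jaw":15},{"rx":0,"ry":0,"rz":0,"tx":0,"ty":0,"tz":0,"jaw":15},{"rx":0,"ry":0,"rz":0,"tx":0,"ty":0,"tz":0,"jaw":15},{"rx":0,"ry":0,"rz":0,"tx":0,"ty":0,"tz":0,"jaw":15},{"rx":0,"ry":0,"rz":0,"tx":0,"ty":0,"tz":0,"jaw":15}]' 25
```

```text
time_s: 5.67
tool_pos: [0.4403, 0.2802, 0.0509]
tool_rot: [-179.9, 0.0, 100.1]
force: [-3.3, -0.5, 2.0]
grip_width: 0.0238
```

```bash
python3 -m pendant '[{"rx":0,"ry":0,"rz":0,"tx":0,"ty":0,"tz":-5,"jaw":15},{"rx":0,"ry":0,"rz":0,"tx":0,"ty":0,"tz":-10,"jaw":15},{"rx":0,"ry":0,"rz":0,"tx":0,"ty":0,"tz":-15,"jaw":15},{"rx":0,"ry":0,"rz":0,"tx":0,"ty":0,"tz":-15,"jaw":15},{"rx":0,"ry":0,"rz":0,"tx":0,"ty":0,"tz":-10,"jaw":15},{"rx":0,"ry":0,"rz":0,"tx":0,"ty":0,"tz":-5,"jaw":15},{"rx":0,"ry":0,"rz":0,"tx":0,"ty":0,"tz":0,"jaw":15},{"rx":0,"ry":0,"rz":0,"tx":0,"ty":0,"tz":0,"jaw":15},{"rx":0,"ry":0,"rz":0,"tx":0,"ty":0,"tz":0,"jaw":15}]' 25
python3 -m pendant '[{"rx":0,"ry":0,"rz":0,"tx":-10,"ty":2,"tz":0,"jaw":15},{"rx":0,"ry":0,"rz":0,"tx":-20,"ty":4.5,"tz":0,"jaw":15},{"rx":0,"ry":0,"rz":0,"tx":-25,"ty":5.5,"tz":0,"jaw":15},{"rx":0,"ry":0,"rz":0,"tx":-25,"ty":5.5,"tz":0,"jaw":15},{"rx":0,"ry":0,"rz":0,"tx":-25,"ty":5.5,"tz":0,"jaw":15},{"rx":0,"ry":0,"rz":0,"tx":-25,"ty":5.5,"tz":0,"jaw":15},{"rx":0,"ry":0,"rz":0,"tx":-25,"ty":5.5,"tz":0,"jaw":15},{"rx":0,"ry":0,"rz":0,"tx":-25,"ty":5.5,"tz":0,"jaw":15},{"rx":0,"ry":0,"rz":0,"tx":-25,"ty":5.5,"tz":0,"jaw":15},{"rx":0,"ry":0,"rz":0,"tx":-25,"ty":5.5,"tz":0,"jaw":15},{"rx":0,"ry":0,"rz":0,"tx":-20,"ty":5,"tz":0,"jaw":15},{"rx":0,"ry":0,"rz":0,"tx":-15,"ty":3,"tz":0,"jaw":15},{"rx":0,"ry":0,"rz":-1.7,"tx":0,"ty":0,"tz":0,"jaw":15},{"rx":0,"ry":0,"rz":-3,"tx":0,"ty":0,"tz":0,"jaw":15},{"rx":0,"ry":0,"rz":-2,"tx":0,"ty":0,"tz":0,"jaw":15},{"rx":0,"ry":0,"rz":0,"tx":0,"ty":0,"tz":0,"jaw":15},{"rx":0,"ry":0,"rz":0,"tx":0,"ty":0,"tz":0,"jaw":15}]' 25
python3 - <<'E'
from cell import env;from h import *
o=env.get_obs();print(o["qpos"].round(1));delta(o,[.5445,.0293,.0925],106.8)
V=[]
for n,(x,y,w,h) in(("side",(210,130,90,90)),("top",(220,140,90,90))):
    c=env.read_camera(n);np.savez(f"/tmp/{n}2.npz",**c);V.append(cv2.resize(c["img"][y:y+h,x:x+w,::-1],(400,400),interpolation=cv2.INTER_CUBIC))
cv2.imwrite("pics/g2.png",np.hstack(V))
E
```

```text
time_s: 6.42
tool_pos: [0.4403, 0.2797, 0.1102]
tool_rot: [-179.9, 0.0, 100.0]
force: [0.4, 0.1, -5.8]
grip_width: 0.0237
time_s: 7.83
tool_pos: [0.5442, 0.0294, 0.1106]
tool_rot: [-179.9, -0.0, 106.7]
force: [-0.7, 0.3, -5.8]
grip_width: 0.0237
[ 33.6  16.5 -44.9 105.4  13.   63.3   0.7]
shift mm [-0.2  0.2 18.1]
rotvec [-0.06 -0.03 -0.09]
```

View pics/g2.png

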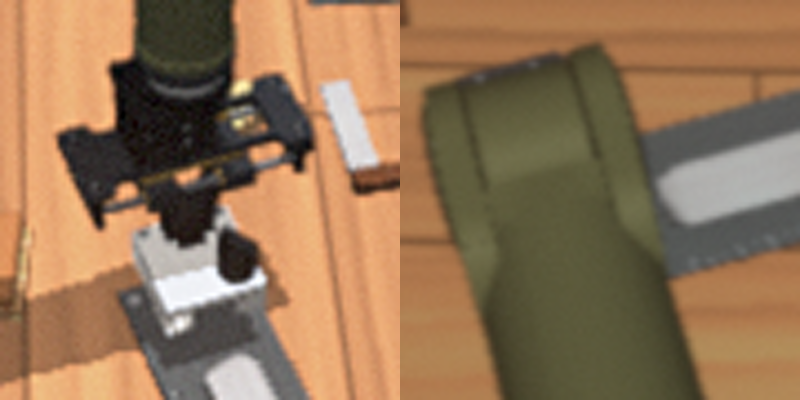

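```bash
python3 - <<'E'
from h import *
c=load("/tmp/side2.npz");x,y,w,h=232,165,64,64*3//4
cv2.imwrite("pics/z2.png",cv2.resize(c["img"][y:y+h,x:x+w,::-1],None,fx=12,fy=12,interpolation=cv2.INTER_CUBIC))
c=load("/tmp/top2.npz");x,y,w,h=270,150,80,60
cv2.imwrite("pics/zt2.png",cv2.resize(c["img"][y:y+h,x:x+w,::-1],None,fx=10,fy=10,interpolation=cv2.INTER_CUBIC))
E
```

```text
(no output)
```

View pics/z2.png

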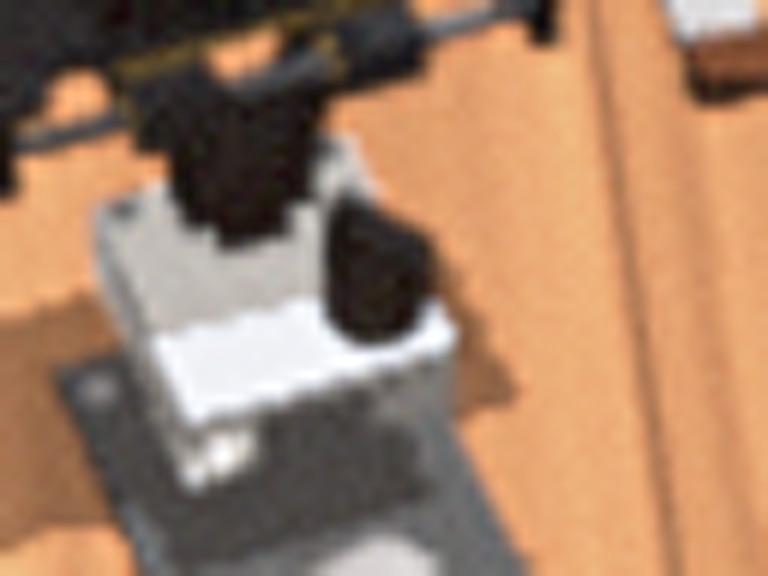

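View pics/zt2.png

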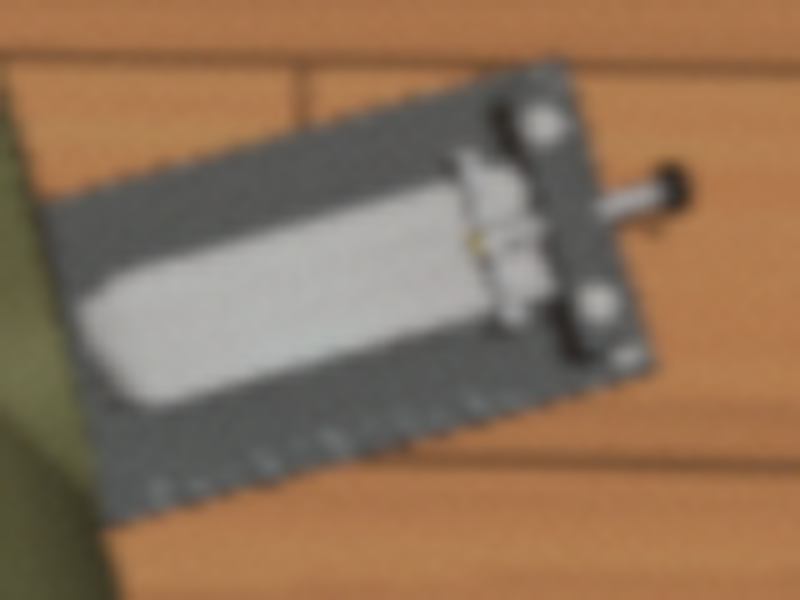

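```bash
python3 - <<'E'
from m import *
t=load("/tmp/top2.npz");s=load("/tmp/side2.npz");s0=load("/tmp/side0.npz")
bc=np.array([.5795,-.0858]);a=np.radians(-73.25);u=np.array([np.cos(a),np.sin(a)]);n=np.array([-u[1],u[0]])
def bed(P):P=P[:,:2]-bc;return np.c_[P@u,P@n].round(4)*1000
tl=lambda pts,z:print(bed(ray(t,hand(pts,10,(270,150)),z)).tolist())
# rail edges by gradient
q=hand([(115,275),(450,185),(490,310),(160,408)],10,(270,150))
r=quad(t,q,blue,.15,.85,1.5);R=ray(t,r,.03);print("rail top");print(bed(R).tolist());d=R[1]-R[0];e=R[2]-R[3];print([np.degrees(np.arctan2(v[1],v[0])).round(2) for v in(d,e)])
print("pad");tl([(462,155),(515,320)],.043);print("openend");tl([(80,305),(140,400)],.026)
print("carr front side cam");P=ray(s,hand([(196,418),(455,335)],12,(232,165)),.0901);print(bed(P).tolist(),np.hypot(*(P[1]-P[0])[:2]))
x=hand([(282,415),(380,378)],7,(225,180));print("side rail end(stop side)",bed(ray(s0,x,.03)).tolist())
x=hand([(220,245),(300,215)],7,(225,180));print("side rail open",bed(ray(s0,x,.028)).tolist())
q=hand([(225,255),(305,225),(378,378),(300,405)],7,(225,180))
r=quad(s0,q,blue,.2,.8,1.2);R=ray(s0,r,.03);print("side rail",bed(R).tolist())
E
```

```text
rail top
[[-23.599999999999998, 22.700000000000003], [91.7, 23.0], [91.80000000000001, -21.3], [-23.400000000000002, -21.9]]
[np.float64(-73.08), np.float64(-72.96)]
pad
[[96.5, 28.6], [97.69999999999999, -27.2]]
openend
[[-33.7, 16.7], [-23.5, -18.3]]
carr front side cam
[[-48.7, -41.300000000000004], [-50.6, 41.300000000000004]] 0.08257693887560527
side rail end(stop side) [[89.39999999999999, -31.099999999999998], [86.6, 22.2]]
side rail open [[-19.5, -22.0], [-22.599999999999998, 23.5]]
side rail [[-14.9, -23.0], [-18.3, 21.8], [91.1, 21.1], [91.80000000000001, -22.1]]
```

```bash
python3 -m pendant '[{"rx":0,"ry":0,"rz":-0.2,"tx":0,"ty":0,"tz":6,"jaw":15},{"rx":0,"ry":0,"rz":0,"tx":0,"ty":0,"tz":12,"jaw":15},{"rx":0,"ry":0,"rz":0,"tx":0,"ty":0,"tz":12,"jaw":15},{"rx":0,"ry":0,"rz":0,"tx":0,"ty":0,"tz":9,"jaw":15},{"rx":0,"ry":0,"rz":0,"tx":0,"ty":0,"tz":4,"jaw":15},{"rx":0,"ry":0,"rz":0,"tx":0,"ty":0,"tz":2,"jaw":15},{"rx":0,"ry":0,"rz":0,"tx":0,"ty":0,"tz":0,"jaw":15},{"rx":0,"ry":0,"rz":0,"tx":0,"ty":0,"tz":0,"jaw":15},{"rx":0,"ry":0,"rz":0,"tx":0,"ty":0,"tz":0,"jaw":15}]' 25
python3 -m pendant '[{"rx":0,"ry":0,"rz":0,"tx":0,"ty":0,"tz":0.5,"jaw":15},{"rx":0,"ry":0,"rz":0,"tx":0,"ty":0,"tz":0.5,"jaw":15},{"rx":0,"ry":0,"rz":0,"tx":0,"ty":0,"tz":0,"jaw":15}]'
python3 -m pendant '[{"rx":0,"ry":0,"rz":0,"tx":0,"ty":0,"tz":0.5,"jaw":15},{"rx":0,"ry":0,"rz":0,"tx":0,"ty":0,"tz":0.5,"jaw":15},{"rx":0,"ry":0,"rz":0,"tx":0,"ty":0,"tz":0,"jaw":15}]'
```

```text
time_s: 8.68
tool_pos: [0.5452, 0.0296, 0.0666]
tool_rot: [179.9, 0.0, 107.0]
force: [0.2, -0.3, -5.6]
grip_width: 0.0235
time_s: 8.93
tool_pos: [0.5448, 0.0294, 0.0652]
tool_rot: [180.0, 0.0, 107.0]
force: [-0.9, 1.4, -4.4]
grip_width: 0.0239
time_s: 9.18
tool_pos: [0.5446, 0.0294, 0.0639]
tool_rot: [-180.0, 0.0, 107.0]
force: [-0.1, 0.7, -4.6]
grip_width: 0.0242
```

```bash
for i in 1 2; do python3 -m pendant '[{"rx":0,"ry":0,"rz":0,"tx":0,"ty":0,"tz":0.4,"jaw":15},{"rx":0,"ry":0,"rz":0,"tx":0,"ty":0,"tz":0,"jaw":15},{"rx":0,"ry":0,"rz":0,"tx":0,"ty":0,"tz":0,"jaw":15}]'; done
python3 -m pendant '[{"rx":0,"ry":0,"rz":0,"tx":0,"ty":0,"tz":0.4,"jaw":15},{"rx":0,"ry":0,"rz":0,"tx":0,"ty":0,"tz":0,"jaw":15},{"rx":0,"ry":0,"rz":0,"tx":0,"ty":0,"tz":0,"jaw":15}]'
```

```text
time_s: 9.43
tool_pos: [0.5446, 0.0295, 0.0636]
tool_rot: [-180.0, 0.0, 107.0]
force: [0.5, -0.3, -4.6]
grip_width: 0.024
time_s: 9.68
tool_pos: [0.5447, 0.0295, 0.0632]
tool_rot: [-180.0, 0.0, 107.0]
force: [0.1, -0.5, -5.3]
grip_width: 0.0242
time_s: 9.93
tool_pos: [0.5447, 0.0296, 0.063]
tool_rot: [180.0, 0.0, 107.0]
force: [-0.6, 0.5, -4.2]
grip_width: 0.0237
```

```bash
python3 -m pendant '[{"rx":0,"ry":0,"rz":0,"tx":0,"ty":0,"tz":0.4,"jaw":15},{"rx":0,"ry":0,"rz":0,"tx":0,"ty":0,"tz":0,"jaw":15},{"rx":0,"ry":0,"rz":0,"tx":0,"ty":0,"tz":0,"jaw":15}]'; python3 -m pendant '[{"rx":0,"ry":0,"rz":0,"tx":0,"ty":0,"tz":0.4,"jaw":15},{"rx":0,"ry":0,"rz":0,"tx":0,"ty":0,"tz":0,"jaw":15},{"rx":0,"ry":0,"rz":0,"tx":0,"ty":0,"tz":0,"jaw":15}]'
```

```text
time_s: 10.18
tool_pos: [0.5448, 0.0296, 0.0629]
tool_rot: [180.0, 0.0, 107.0]
force: [-3.0, 1.1, 2.5]
grip_width: 0.024
time_s: 10.43
tool_pos: [0.5448, 0.0296, 0.0629]
tool_rot: [-180.0, 0.0, 107.0]
force: [-3.6, 0.5, 5.7]
grip_width: 0.0238
```

```bash
python3 -m pendant '[{"rx":0,"ry":0,"rz":0,"tx":0,"ty":0,"tz":-0.8,"jaw":15},{"rx":0,"ry":0,"rz":0,"tx":-3,"ty":0,"tz":0,"jaw":15},{"rx":0,"ry":0,"rz":0,"tx":-4,"ty":0,"tz":0,"jaw":15},{"rx":0,"ry":0,"rz":0,"tx":-4,"ty":0,"tz":0,"jaw":15},{"rx":0,"ry":0,"rz":0,"tx":-3,"ty":0,"tz":0,"jaw":15},{"rx":0,"ry":0,"rz":0,"tx":0,"ty":0,"tz":0,"jaw":15},{"rx":0,"ry":0,"rz":0,"tx":0,"ty":0,"tz":0,"jaw":15}]' 25
for i in 1 2; do python3 -m pendant '[{"rx":0,"ry":0,"rz":0,"tx":-2,"ty":0,"tz":0,"jaw":15},{"rx":0,"ry":0,"rz":0,"tx":-2,"ty":0,"tz":0,"jaw":15},{"rx":0,"ry":0,"rz":0,"tx":0,"ty":0,"tz":0,"jaw":15}]'; done
```

```text
time_s: 11.02
tool_pos: [0.5495, 0.0153, 0.063]
tool_rot: [179.9, 0.1, 106.9]
force: [1.7, 1.0, -0.2]
grip_width: 0.024
time_s: 11.27
tool_pos: [0.5501, 0.0124, 0.063]
tool_rot: [180.0, -0.0, 107.0]
force: [0.3, 3.5, 1.2]
grip_width: 0.024
time_s: 11.52
tool_pos: [0.5511, 0.0085, 0.0629]
tool_rot: [-180.0, -0.0, 107.0]
force: [-1.6, 4.6, 1.8]
grip_width: 0.0239
```

```bash
for i in 1; do python3 -m pendant '[{"rx":0,"ry":0,"rz":0,"tx":-2,"ty":0,"tz":-0.2,"jaw":15},{"rx":0,"ry":0,"rz":0,"tx":-2,"ty":0,"tz":0,"jaw":15},{"rx":0,"ry":0,"rz":0,"tx":0,"ty":0,"tz":0,"jaw":15}]'; done;python3 -m pendant '[{"rx":0,"ry":0,"rz":0,"tx":-2,"ty":0,"tz":0,"jaw":15},{"rx":0,"ry":0,"rz":0,"tx":-2,"ty":0,"tz":0,"jaw":15},{"rx":0,"ry":0,"rz":0,"tx":0,"ty":0,"tz":0,"jaw":15}]'
```

```text
time_s: 11.77
tool_pos: [0.5523, 0.0039, 0.063]
tool_rot: [-180.0, 0.0, 106.9]
force: [-0.7, 3.1, 0.4]
grip_width: 0.0236
time_s: 12.02
tool_pos: [0.5535, 0.0001, 0.063]
tool_rot: [-180.0, 0.0, 106.9]
force: [-0.4, 2.8, -0.6]
grip_width: 0.0243
```

```bash
python3 -m pendant '[{"rx":0,"ry":0,"rz":0,"tx":-2,"ty":0,"tz":0,"jaw":15},{"rx":0,"ry":0,"rz":0,"tx":-2,"ty":0,"tz":0,"jaw":15},{"rx":0,"ry":0,"rz":0,"tx":0,"ty":0,"tz":0,"jaw":15}]'; python3 -m pendant '[{"rx":0,"ry":0,"rz":0,"tx":-2,"ty":0,"tz":0,"jaw":15},{"rx":0,"ry":0,"rz":0,"tx":-2,"ty":0,"tz":0,"jaw":15},{"rx":0,"ry":0,"rz":0,"tx":0,"ty":0,"tz":0,"jaw":15}]'
```

```text
time_s: 12.27
tool_pos: [0.5547, -0.0038, 0.0629]
tool_rot: [-180.0, 0.0, 106.9]
force: [-0.3, 2.2, -0.8]
grip_width: 0.0234
time_s: 12.52
tool_pos: [0.5559, -0.0076, 0.0629]
tool_rot: [-180.0, 0.0, 106.9]
force: [-0.4, 2.7, 0.3]
grip_width: 0.0239
```

```bash
python3 -m pendant '[{"rx":0,"ry":0,"rz":0,"tx":-2,"ty":0,"tz":0,"jaw":15},{"rx":0,"ry":0,"rz":0,"tx":-2,"ty":0,"tz":0,"jaw":15},{"rx":0,"ry":0,"rz":0,"tx":-2,"ty":0,"tz":0,"jaw":15},{"rx":0,"ry":0,"rz":0,"tx":-2,"ty":0,"tz":0,"jaw":15},{"rx":0,"ry":0,"rz":0,"tx":-2,"ty":0,"tz":0,"jaw":15}]'; python3 -m pendant '[{"rx":0,"ry":0,"rz":0,"tx":-2,"ty":0,"tz":0,"jaw":15},{"rx":0,"ry":0,"rz":0,"tx":-2,"ty":0,"tz":0,"jaw":15},{"rx":0,"ry":0,"rz":0,"tx":-2,"ty":0,"tz":0,"jaw":15},{"rx":0,"ry":0,"rz":0,"tx":-2,"ty":0,"tz":0,"jaw":15},{"rx":0,"ry":0,"rz":0,"tx":-2,"ty":0,"tz":0,"jaw":15}]'
```

```text
time_s: 12.93
tool_pos: [0.5587, -0.0167, 0.063]
tool_rot: [-180.0, 0.0, 107.0]
force: [-1.2, 3.1, 0.7]
grip_width: 0.0238
time_s: 13.35
tool_pos: [0.5616, -0.0263, 0.063]
tool_rot: [-180.0, 0.0, 107.0]
force: [-1.0, 3.3, 0.1]
grip_width: 0.0242
```

```bash
python3 -m pendant '[{"rx":0,"ry":0,"rz":0,"tx":-3,"ty":0,"tz":0,"jaw":15},{"rx":0,"ry":0,"rz":0,"tx":-3,"ty":0,"tz":0,"jaw":15},{"rx":0,"ry":0,"rz":0,"tx":-3,"ty":0,"tz":0,"jaw":15},{"rx":0,"ry":0,"rz":0,"tx":-3,"ty":0,"tz":0,"jaw":15},{"rx":0,"ry":0,"rz":0,"tx":-3,"ty":0,"tz":0,"jaw":15}]'; python3 -m pendant '[{"rx":0,"ry":0,"rz":0,"tx":-3,"ty":0,"tz":0,"jaw":15},{"rx":0,"ry":0,"rz":0,"tx":-3,"ty":0,"tz":0,"jaw":15},{"rx":0,"ry":0,"rz":0,"tx":-3,"ty":0,"tz":0,"jaw":15},{"rx":0,"ry":0,"rz":0,"tx":-3,"ty":0,"tz":0,"jaw":15},{"rx":0,"ry":0,"rz":0,"tx":-3,"ty":0,"tz":0,"jaw":15}]'
```

```text
time_s: 13.77
tool_pos: [0.566, -0.0408, 0.063]
tool_rot: [-180.0, 0.0, 106.9]
force: [-0.5, 2.9, -0.3]
grip_width: 0.024
time_s: 14.18
tool_pos: [0.5704, -0.0551, 0.063]
tool_rot: [-180.0, 0.0, 107.0]
force: [-0.2, 2.2, -0.9]
grip_width: 0.0239
```

```bash
python3 - <<'E'
from cell import env;from h import *
V=[]
for n,(x,y,w,h) in(("side",(220,170,90,90)),("top",(250,130,100,100))):
    c=env.read_camera(n);np.savez(f"/tmp/{n}3.npz",**c);V.append(cv2.resize(c["img"][y:y+h,x:x+w,::-1],(400,400),interpolation=cv2.INTER_CUBIC))
cv2.imwrite("pics/g3.png",np.hstack(V))
E
```

```text
(no output)
```

View pics/g3.png

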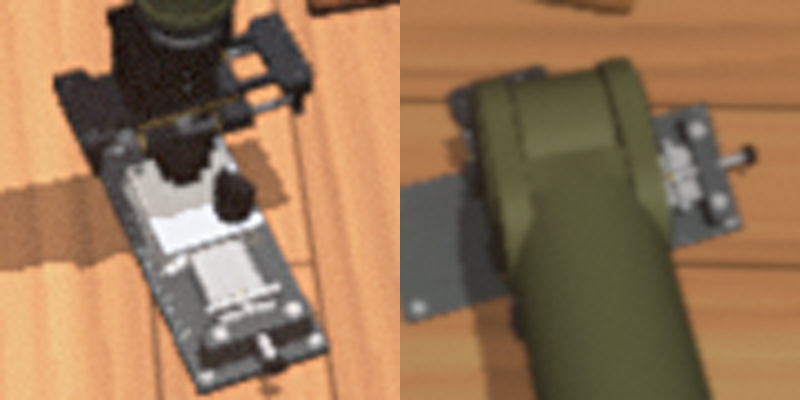

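```bash
python3 -m pendant '[{"rx":0,"ry":0,"rz":0,"tx":-3,"ty":0,"tz":0,"jaw":15},{"rx":0,"ry":0,"rz":0,"tx":-3,"ty":0,"tz":0,"jaw":15},{"rx":0,"ry":0,"rz":0,"tx":-3,"ty":0,"tz":0,"jaw":15},{"rx":0,"ry":0,"rz":0,"tx":-3,"ty":0,"tz":0,"jaw":15},{"rx":0,"ry":0,"rz":0,"tx":-3,"ty":0,"tz":0,"jaw":15},{"rx":0,"ry":0,"rz":0,"tx":-3,"ty":0,"tz":0,"jaw":15},{"rx":0,"ry":0,"rz":0,"tx":-3,"ty":0,"tz":0,"jaw":15},{"rx":0,"ry":0,"rz":0,"tx":-3,"ty":0,"tz":0,"jaw":15}]'; python3 -m pendant '[{"rx":0,"ry":0,"rz":0,"tx":-3,"ty":0,"tz":0,"jaw":15},{"rx":0,"ry":0,"rz":0,"tx":-3,"ty":0,"tz":0,"jaw":15},{"rx":0,"ry":0,"rz":0,"tx":-3,"ty":0,"tz":0,"jaw":15},{"rx":0,"ry":0,"rz":0,"tx":-3,"ty":0,"tz":0,"jaw":15},{"rx":0,"ry":0,"rz":0,"tx":-2,"ty":0,"tz":0,"jaw":15},{"rx":0,"ry":0,"rz":0,"tx":0,"ty":0,"tz":0,"jaw":15}]'
```

```text
time_s: 14.95
tool_pos: [0.5774, -0.078, 0.063]
tool_rot: [-180.0, 0.0, 107.0]
force: [-1.2, 2.8, -0.9]
grip_width: 0.0238
time_s: 15.45
tool_pos: [0.5816, -0.0919, 0.063]
tool_rot: [180.0, 0.0, 106.9]
force: [0.0, -0.4, -2.3]
grip_width: 0.0238
```

```bash
python3 -m pendant '[{"rx":0,"ry":0,"rz":0,"tx":-2,"ty":0,"tz":0,"jaw":15},{"rx":0,"ry":0,"rz":0,"tx":-2,"ty":0,"tz":0,"jaw":15},{"rx":0,"ry":0,"rz":0,"tx":-2,"ty":0,"tz":0,"jaw":15},{"rx":0,"ry":0,"rz":0,"tx":-2,"ty":0,"tz":0,"jaw":15},{"rx":0,"ry":0,"rz":0,"tx":0,"ty":0,"tz":0,"jaw":15}]'; python3 -m pendant '[{"rx":0,"ry":0,"rz":0,"tx":-1,"ty":0,"tz":0,"jaw":15},{"rx":0,"ry":0,"rz":0,"tx":-1,"ty":0,"tz":0,"jaw":15},{"rx":0,"ry":0,"rz":0,"tx":-1,"ty":0,"tz":0,"jaw":15},{"rx":0,"ry":0,"rz":0,"tx":0,"ty":0,"tz":0,"jaw":15}]'
python3 -c "
from cell import env;o=env.get_obs();print(o['tool_pos'],o['force'],o['wrist_torque'])"
```

```text
time_s: 15.87
tool_pos: [0.5839, -0.0994, 0.063]
tool_rot: [180.0, 0.0, 106.9]
force: [-0.0, 0.7, -2.8]
grip_width: 0.0237
time_s: 16.2
tool_pos: [0.5847, -0.1018, 0.063]
tool_rot: [-180.0, 0.0, 106.9]
force: [0.1, 0.9, -2.5]
grip_width: 0.0236
[ 0.58467859 -0.1017833   0.06301581] [ 0.07449757  0.86754556 -2.50385054] [ 0.32949118 -0.01336939 -0.04468138]
```

```bash
python3 -m pendant '[{"rx":0,"ry":0,"rz":0,"tx":-1,"ty":0,"tz":0,"jaw":15},{"rx":0,"ry":0,"rz":0,"tx":-1,"ty":0,"tz":0,"jaw":15},{"rx":0,"ry":0,"rz":0,"tx":0,"ty":0,"tz":0,"jaw":15}]'; python3 -m pendant '[{"rx":0,"ry":0,"rz":0,"tx":-1,"ty":0,"tz":0,"jaw":15},{"rx":0,"ry":0,"rz":0,"tx":-1,"ty":0,"tz":0,"jaw":15},{"rx":0,"ry":0,"rz":0,"tx":0,"ty":0,"tz":0,"jaw":15}]'
```

```text
time_s: 16.45
tool_pos: [0.5853, -0.1038, 0.063]
tool_rot: [180.0, 0.0, 106.9]
force: [-0.9, 1.7, -2.2]
grip_width: 0.0238
time_s: 16.7
tool_pos: [0.5859, -0.1057, 0.063]
tool_rot: [180.0, 0.0, 106.9]
force: [-0.3, 1.6, -3.2]
grip_width: 0.024
```

```bash
python3 -m pendant '[{"rx":0,"ry":0,"rz":0,"tx":-0.8,"ty":0,"tz":0,"jaw":15},{"rx":0,"ry":0,"rz":0,"tx":0,"ty":0,"tz":0,"jaw":15}]'; python3 -m pendant '[{"rx":0,"ry":0,"rz":0,"tx":-0.8,"ty":0,"tz":0,"jaw":15},{"rx":0,"ry":0,"rz":0,"tx":0,"ty":0,"tz":0,"jaw":15}]'
```

```text
time_s: 16.87
tool_pos: [0.5861, -0.1063, 0.063]
tool_rot: [-180.0, 0.0, 107.0]
force: [-0.5, 1.2, -2.8]
grip_width: 0.024
time_s: 17.03
tool_pos: [0.5863, -0.107, 0.063]
tool_rot: [-180.0, 0.0, 107.0]
force: [-0.3, 1.1, -1.6]
grip_width: 0.0237
```

```bash
python3 -m pendant '[{"rx":0,"ry":0,"rz":0,"tx":-0.8,"ty":0,"tz":0,"jaw":15},{"rx":0,"ry":0,"rz":0,"tx":0,"ty":0,"tz":0,"jaw":15}]'; python3 -m pendant '[{"rx":0,"ry":0,"rz":0,"tx":-0.8,"ty":0,"tz":0,"jaw":15},{"rx":0,"ry":0,"rz":0,"tx":0,"ty":0,"tz":0,"jaw":15}]'
```

```text
time_s: 17.2
tool_pos: [0.5865, -0.1077, 0.063]
tool_rot: [-180.0, 0.0, 107.0]
force: [-0.1, 1.4, -2.6]
grip_width: 0.0239
time_s: 17.37
tool_pos: [0.5868, -0.1085, 0.063]
tool_rot: [-180.0, 0.0, 107.0]
force: [-0.5, 1.6, -2.2]
grip_width: 0.0236
```

```bash
python3 -m pendant '[{"rx":0,"ry":0,"rz":0,"tx":-0.8,"ty":0,"tz":0,"jaw":15},{"rx":0,"ry":0,"rz":0,"tx":0,"ty":0,"tz":0,"jaw":15}]'; python3 -m pendant '[{"rx":0,"ry":0,"rz":0,"tx":-0.8,"ty":0,"tz":0,"jaw":15},{"rx":0,"ry":0,"rz":0,"tx":0,"ty":0,"tz":0,"jaw":15}]'
```

```text
time_s: 17.53
tool_pos: [0.587, -0.1093, 0.063]
tool_rot: [-180.0, 0.0, 107.0]
force: [-0.7, 1.9, -1.6]
grip_width: 0.0233
time_s: 17.7
tool_pos: [0.5871, -0.1097, 0.063]
tool_rot: [-180.0, -0.0, 107.0]
force: [-0.7, 3.8, -1.6]
grip_width: 0.0236
```

```bash
python3 -m pendant '[{"rx":0,"ry":0,"rz":0,"tx":-0.3,"ty":0,"tz":0,"jaw":15},{"rx":0,"ry":0,"rz":0,"tx":0,"ty":0,"tz":0,"jaw":15}]'; python3 -m pendant '[{"rx":0,"ry":0,"rz":0,"tx":-0.3,"ty":0,"tz":0,"jaw":15},{"rx":0,"ry":0,"rz":0,"tx":0,"ty":0,"tz":0,"jaw":15}]'
```

```text
time_s: 17.87
tool_pos: [0.5872, -0.1098, 0.063]
tool_rot: [-180.0, -0.0, 107.0]
force: [-1.7, 3.8, -0.4]
grip_width: 0.0238
time_s: 18.03
tool_pos: [0.5871, -0.1098, 0.0631]
tool_rot: [-180.0, -0.0, 107.0]
force: [-2.4, 4.8, -1.1]
grip_width: 0.0234
```

```bash
python3 -m pendant '[{"rx":0,"ry":0,"rz":0,"tx":-0.5,"ty":0,"tz":0,"jaw":15},{"rx":0,"ry":0,"rz":0,"tx":0,"ty":0,"tz":0,"jaw":15},{"rx":0,"ry":0,"rz":0,"tx":0,"ty":0,"tz":0,"jaw":15}]'; python3 -m pendant '[{"rx":0,"ry":0,"rz":0,"tx":-0.5,"ty":0,"tz":0,"jaw":15},{"rx":0,"ry":0,"rz":0,"tx":0,"ty":0,"tz":0,"jaw":15},{"rx":0,"ry":0,"rz":0,"tx":0,"ty":0,"tz":0,"jaw":15}]'
```

```text
time_s: 18.28
tool_pos: [0.5872, -0.1098, 0.0631]
tool_rot: [-180.0, -0.1, 107.0]
force: [-1.6, 5.4, -0.2]
grip_width: 0.0238
time_s: 18.53
tool_pos: [0.5872, -0.1098, 0.0631]
tool_rot: [-180.0, -0.1, 107.0]
force: [-3.7, 5.2, 0.5]
grip_width: 0.0239
```

```bash
python3 -m pendant '[{"rx":0,"ry":0,"rz":0,"tx":-0.6,"ty":0,"tz":0,"jaw":15},{"rx":0,"ry":0,"rz":0,"tx":0,"ty":0,"tz":0,"jaw":15},{"rx":0,"ry":0,"rz":0,"tx":0,"ty":0,"tz":0,"jaw":15}]'; python3 -m pendant '[{"rx":0,"ry":0,"rz":0,"tx":-0.6,"ty":0,"tz":0,"jaw":15},{"rx":0,"ry":0,"rz":0,"tx":0,"ty":0,"tz":0,"jaw":15},{"rx":0,"ry":0,"rz":0,"tx":0,"ty":0,"tz":0,"jaw":15}]';  python3 -c "
from cell import env;o=env.get_obs();print(o['tool_pos'],o['force'],o['wrist_torque'])"
```

```text
time_s: 18.78
tool_pos: [0.5872, -0.1098, 0.0631]
tool_rot: [-179.9, -0.2, 107.0]
force: [-3.8, 6.5, 0.2]
grip_width: 0.0235
time_s: 19.03
tool_pos: [0.5872, -0.1099, 0.0631]
tool_rot: [-179.9, -0.2, 107.0]
force: [-4.8, 7.9, 2.3]
grip_width: 0.0237
[ 0.58717388 -0.10986124  0.06308133] [-4.79593332  7.8983151   2.29610259] [ 1.65124165  0.88324712 -0.11847822]
```

```bash
python3 -m pendant '[{"rx":0,"ry":0,"rz":0,"tx":-0.6,"ty":0,"tz":0,"jaw":15},{"rx":0,"ry":0,"rz":0,"tx":0,"ty":0,"tz":0,"jaw":15},{"rx":0,"ry":0,"rz":0,"tx":0,"ty":0,"tz":0,"jaw":15}]'; python3 - <<'E'
from cell import env;from h import *
c=env.read_camera("side");np.savez("/tmp/side4.npz",**c);x,y,w,h=232,185,64,72
cv2.imwrite("pics/z4.png",cv2.resize(c["img"][y:y+h,x:x+w,::-1],None,fx=8,fy=8,interpolation=cv2.INTER_CUBIC))
E
```

```text
time_s: 19.28
tool_pos: [0.5872, -0.1099, 0.0631]
tool_rot: [-179.9, -0.2, 107.1]
force: [-4.6, 9.2, 1.8]
grip_width: 0.0239
```

View pics/z4.png

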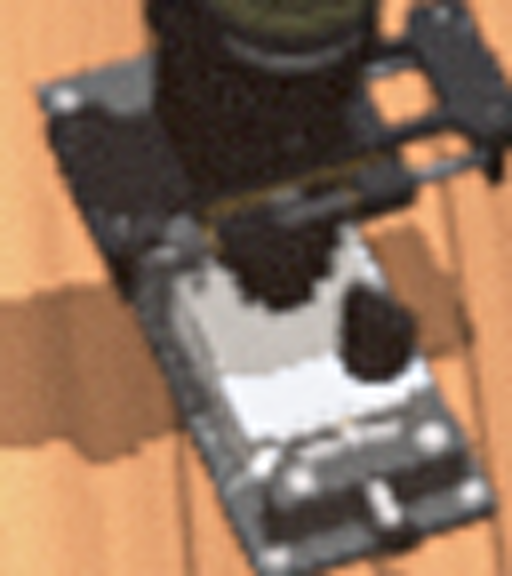

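```bash
python3 -m pendant '[{"rx":0,"ry":0,"rz":0,"tx":0,"ty":0,"tz":0,"jaw":45},{"rx":0,"ry":0,"rz":0,"tx":0,"ty":0,"tz":0,"jaw":45},{"rx":0,"ry":0,"rz":0,"tx":0,"ty":0,"tz":0,"jaw":45},{"rx":0,"ry":0,"rz":0,"tx":0,"ty":0,"tz":0,"jaw":45},{"rx":0,"ry":0,"rz":0,"tx":0,"ty":0,"tz":0,"jaw":45}]'; python3 -m pendant '[{"rx":0,"ry":0,"rz":0,"tx":0,"ty":0,"tz":-5,"jaw":45},{"rx":0,"ry":0,"rz":0,"tx":0,"ty":0,"tz":-15,"jaw":45},{"rx":0,"ry":0,"rz":0,"tx":0,"ty":0,"tz":-20,"jaw":45},{"rx":0,"ry":0,"rz":0,"tx":0,"ty":0,"tz":-20,"jaw":45},{"rx":0,"ry":0,"rz":0,"tx":0,"ty":0,"tz":-10,"jaw":45},{"rx":0,"ry":0,"rz":0,"tx":0,"ty":0,"tz":0,"jaw":45},{"rx":0,"ry":0,"rz":0,"tx":0,"ty":0,"tz":0,"jaw":45}]'
python3 - <<'E'
from cell import env;from h import *
o=env.get_obs();print(o["qpos"].round(1));delta(o,[.6248,-.1497,.071],138)
c=env.read_camera("side");np.savez("/tmp/side5.npz",**c);x,y,w,h=232,175,64,72
cv2.imwrite("pics/z5.png",cv2.resize(c["img"][y:y+h,x:x+w,::-1],None,fx=8,fy=8,interpolation=cv2.INTER_CUBIC))
E
```

```text
time_s: 19.75
tool_pos: [0.5886, -0.1143, 0.0633]
tool_rot: [180.0, 0.1, 106.9]
force: [0.1, 1.0, -0.1]
grip_width: 0.0433
time_s: 20.33
tool_pos: [0.5884, -0.1135, 0.1333]
tool_rot: [180.0, 0.1, 106.9]
force: [-0.2, -0.5, -0.9]
grip_width: 0.045
[ 42.   21.1 -40.9  96.8  14.8  67.6  14.3]
shift mm [-45.2  24.2  62.4]
rotvec [ 2.000e-02  7.000e-02 -3.105e+01]
```

View pics/z5.png

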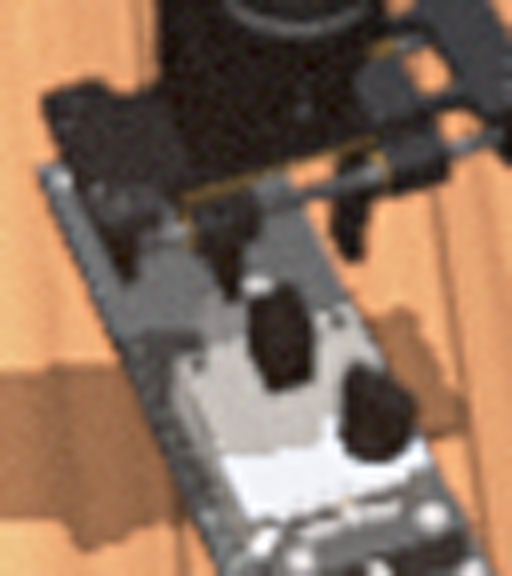

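```bash
python3 - <<'E'
from h import *
c=load("/tmp/side5.npz");a=np.radians(-73.1+31)
v=cv2.imread("pics/z5.png")
k=np.array([.6248,-.1497]);w=np.array([np.cos(a),np.sin(a)]);n=np.array([-w[1],w[0]])
for z,col in((.082,(0,255,0)),(.050,(0,0,255))):
    P=[np.r_[k+s*.017*w+t*.007*n,z] for s,t in((1,1),(1,-1),(-1,-1),(-1,1))]
    p=(proj(c,P)-[232,175]+.5)*8-.5;cv2.polylines(v,[np.int32(p)],1,col)
cv2.imwrite("pics/z5o.png",v[250:576,150:512].repeat(2,0).repeat(2,1)[:600])
E
```

```text
(no output)
```

View pics/z5o.png

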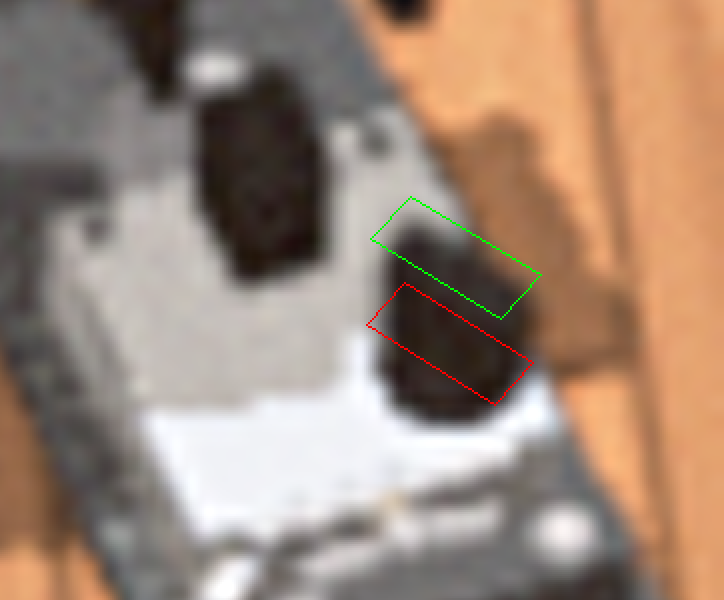

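```bash
python3 - <<'E'
from h import *
c=load("/tmp/side5.npz");s=8;x,y,w,h=232,175,64,72
im=cv2.resize(c["img"][y:y+h,x:x+w],None,fx=s,fy=s,interpolation=cv2.INTER_CUBIC)
m=(im.max(2)<75).astype(np.uint8)
n,l,st,ce=cv2.connectedComponentsWithStats(m)
for i in range(1,n):
    if st[i][4]>500:
        X,Y,W,H,A=st[i];print("blob",((X)/s+x-.5).round(1),((X+W)/s+x-.5).round(1),((Y)/s+y-.5).round(1),((Y+H)/s+y-.5).round(1),A)
a=np.radians(-73.1);u=np.array([np.cos(a),np.sin(a)]);nn=np.array([-u[1],u[0]])
def box(o,pts,z0,z1):
    P=[np.r_[o+p[0]*u+p[1]*nn,z] for p in pts for z in(z0,z1)]
    p=proj(c,P);return p
g=np.array([.5872,-.1099])
for sh in(0,.002,.004):
    o=g+sh*u
    b=box(o,[(sx*.015,sy*.012) for sx in(1,-1) for sy in(1,-1)],.042,.084)
    f=.54;wa=[(.049+sx*.017*np.cos(f)-sy*.007*np.sin(f),.0244+sx*.017*np.sin(f)+sy*.007*np.cos(f)) for sx in(1,-1) for sy in(1,-1)]
    k=np.r_[box(o,wa,.05,.082),box(o,[(.049+.017*np.cos(t),.0244+.017*np.sin(t)) for t in np.arange(0,6.3,.1)],.042,.05)]
    for q in(b,k):print(sh,q[:,0].min().round(1),q[:,0].max().round(1),q[:,1].min().round(1),q[:,1].max().round(1))
E
```

```text
blob 237.2 295.5 174.5 210.0 67503
blob 255.2 264.8 198.2 212.1 4976
blob 262.6 270.5 209.9 223.2 5228
blob 274.2 283.2 220.4 232.0 5040
blob 279.9 289.9 240.9 246.5 2075
0 261.8 271.6 208.5 224.2
0 273.3 284.1 218.1 232.7
0.002 262.0 271.8 209.0 224.7
0.002 273.5 284.3 218.5 233.1
0.004 262.2 272.1 209.4 225.1
0.004 273.7 284.6 218.9 233.6
```

```bash
python3 -m pendant '[{"rx":0,"ry":0,"rz":0,"tx":-15.7,"ty":8.2,"tz":0,"jaw":45},{"rx":0,"ry":0,"rz":0,"tx":-21,"ty":11,"tz":0,"jaw":45},{"rx":0,"ry":0,"rz":0,"tx":-10,"ty":5,"tz":0,"jaw":45},{"rx":0,"ry":0,"rz":-6,"tx":0,"ty":0,"tz":0,"jaw":45},{"rx":0,"ry":0,"rz":-6.5,"tx":0,"ty":0,"tz":0,"jaw":45},{"rx":0,"ry":0,"rz":-6.5,"tx":0,"ty":0,"tz":0,"jaw":45},{"rx":0,"ry":0,"rz":-6,"tx":0,"ty":0,"tz":0,"jaw":45},{"rx":0,"ry":0,"rz":-6,"tx":0,"ty":0,"tz":0,"jaw":45},{"rx":0,"ry":0,"rz":0,"tx":0,"ty":0,"tz":0,"jaw":45},{"rx":0,"ry":0,"rz":0,"tx":0,"ty":0,"tz":0,"jaw":45}]'
python3 - <<'E'
from cell import env;from h import *
o=env.get_obs();print(o["qpos"].round(1));delta(o,[.6252,-.1511,.071],138)
c=env.read_camera("side");x,y,w,h=232,165,64,72
cv2.imwrite("pics/z6.png",cv2.resize(c["img"][y:y+h,x:x+w,::-1],None,fx=8,fy=8,interpolation=cv2.INTER_CUBIC))
E
```

```text
time_s: 21.22
tool_pos: [0.6243, -0.1507, 0.1319]
tool_rot: [-180.0, -0.1, 137.8]
force: [-1.0, -0.1, 0.8]
grip_width: 0.0448
[ 45.3  27.9 -44.7  90.2  20.4  70.4  44.7]
shift mm [-1.   0.3 60.9]
rotvec [-0.02 -0.11 -0.21]
```

View pics/z6.png

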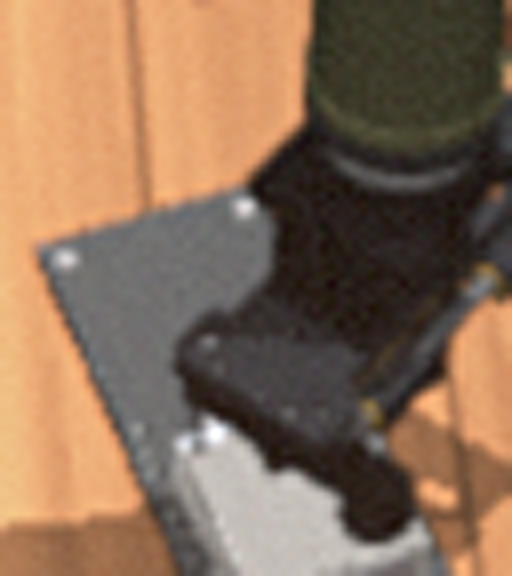

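```bash
python3 -m pendant '[{"rx":0,"ry":0,"rz":0,"tx":-1,"ty":0.3,"tz":15,"jaw":45},{"rx":0,"ry":0,"rz":0,"tx":0,"ty":0,"tz":15,"jaw":45},{"rx":0,"ry":0,"rz":0,"tx":0,"ty":0,"tz":8,"jaw":45},{"rx":0,"ry":0,"rz":0,"tx":0,"ty":0,"tz":2,"jaw":45},{"rx":0,"ry":0,"rz":0,"tx":0,"ty":0,"tz":0,"jaw":45}]'
python3 -m pendant '[{"rx":0,"ry":0,"rz":0,"tx":0,"ty":0,"tz":7,"jaw":45},{"rx":0,"ry":0,"rz":0,"tx":0,"ty":0,"tz":7,"jaw":45},{"rx":0,"ry":0,"rz":0,"tx":0,"ty":0,"tz":5,"jaw":45},{"rx":0,"ry":0,"rz":0,"tx":0,"ty":0,"tz":2,"jaw":45},{"rx":0,"ry":0,"rz":0,"tx":0,"ty":0,"tz":0,"jaw":45},{"rx":0,"ry":0,"rz":0,"tx":0,"ty":0,"tz":0,"jaw":45}]'
python3 - <<'E'
from cell import env;from h import *
for n,(x,y,w,h) in(("side",(240,190,64,72)),):
    c=env.read_camera(n)
    cv2.imwrite("pics/z7.png",cv2.resize(c["img"][y:y+h,x:x+w,::-1],None,fx=8,fy=8,interpolation=cv2.INTER_CUBIC))
E
```

```text
time_s: 21.68
tool_pos: [0.6248, -0.151, 0.0912]
tool_rot: [-179.9, -0.2, 138.0]
force: [0.5, -0.8, 0.2]
grip_width: 0.0452
time_s: 22.18
tool_pos: [0.6259, -0.1512, 0.072]
tool_rot: [-180.0, 0.0, 138.0]
force: [-0.6, -0.5, -0.3]
grip_width: 0.045
```

View pics/z7.png

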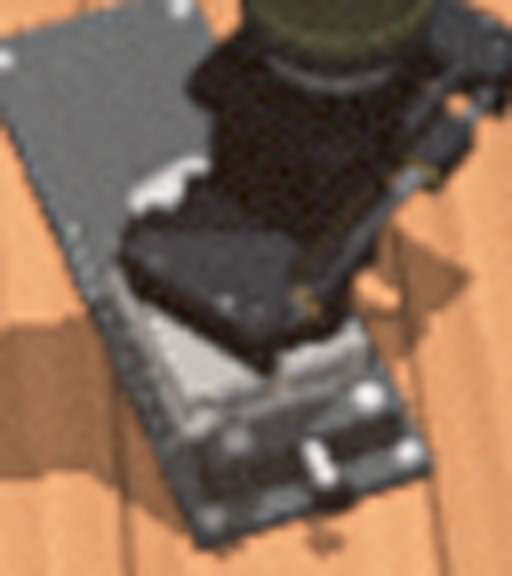

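```bash
python3 -m pendant '[{"rx":0,"ry":0,"rz":0,"tx":0,"ty":0,"tz":0,"jaw":24},{"rx":0,"ry":0,"rz":0,"tx":0,"ty":0,"tz":0,"jaw":20},{"rx":0,"ry":0,"rz":0,"tx":0,"ty":0,"tz":0,"jaw":18},{"rx":0,"ry":0,"rz":0,"tx":0,"ty":0,"tz":0,"jaw":8},{"rx":0,"ry":0,"rz":0,"tx":0,"ty":0,"tz":0,"jaw":8},{"rx":0,"ry":0,"rz":0,"tx":0,"ty":0,"tz":0,"jaw":8},{"rx":0,"ry":0,"rz":0,"tx":0,"ty":0,"tz":0,"jaw":8},{"rx":0,"ry":0,"rz":0,"tx":0,"ty":0,"tz":0,"jaw":8}]' 15
python3 -c "
from cell import env;o=env.get_obs();print(o['tool_pos'],o['tool_rot'],o['force'],o['wrist_torque'])"
```

```text
time_s: 22.9
tool_pos: [0.6259, -0.1514, 0.0721]
tool_rot: [-180.0, 0.0, 138.0]
force: [-0.2, 0.1, 0.8]
grip_width: 0.0138
[ 0.62585146 -0.15136388  0.07210823] [-1.79981259e+02  7.16532857e-03  1.37967231e+02] [-0.23174779  0.12687949  0.81754322] [-0.04764283 -0.0178553   0.14374864]
```

```bash
python3 -m pendant '[{"rx":0,"ry":0,"rz":0,"tx":-0.6,"ty":-0.4,"tz":0,"jaw":8},{"rx":0,"ry":0,"rz":0,"tx":-0.7,"ty":-0.4,"tz":0,"jaw":8},{"rx":0,"ry":0,"rz":0,"tx":0,"ty":0,"tz":0,"jaw":8},{"rx":0,"ry":0,"rz":0,"tx":0,"ty":0,"tz":0,"jaw":8}]' 50
python3 -m pendant '[{"rx":0,"ry":0,"rz":2,"tx":0,"ty":0,"tz":0,"jaw":8},{"rx":0,"ry":0,"rz":3,"tx":0,"ty":0,"tz":0,"jaw":8},{"rx":0,"ry":0,"rz":3,"tx":0,"ty":0,"tz":0,"jaw":8},{"rx":0,"ry":0,"rz":2,"tx":0,"ty":0,"tz":0,"jaw":8},{"rx":0,"ry":0,"rz":0,"tx":0,"ty":0,"tz":0,"jaw":8}]' 50
python3 -c "
from cell import env;o=env.get_obs();print(o['tool_pos'],o['tool_rot'],o['force'],o['wrist_torque'])"
```

```text
time_s: 23.23
tool_pos: [0.626, -0.1515, 0.0721]
tool_rot: [180.0, -0.1, 138.0]
force: [-4.1, 3.2, 3.6]
grip_width: 0.0141
time_s: 23.65
tool_pos: [0.6259, -0.1516, 0.0721]
tool_rot: [-180.0, -0.1, 128.0]
force: [-4.2, 3.0, 2.8]
grip_width: 0.0135
[ 0.6258573  -0.15162914  0.07209907] [-1.79972992e+02 -8.04766033e-02  1.27952769e+02] [-4.20406588  3.04375497  2.75407397] [ 0.88685467  0.6802302  -0.03883664]
```

```bash
python3 -m pendant '[{"rx":0,"ry":0,"rz":3,"tx":0,"ty":0,"tz":0,"jaw":8},{"rx":0,"ry":0,"rz":3,"tx":0,"ty":0,"tz":0,"jaw":8},{"rx":0,"ry":0,"rz":3,"tx":0,"ty":0,"tz":0,"jaw":8},{"rx":0,"ry":0,"rz":3,"tx":0,"ty":0,"tz":0,"jaw":8},{"rx":0,"ry":0,"rz":3,"tx":0,"ty":0,"tz":0,"jaw":8},{"rx":0,"ry":0,"rz":0,"tx":0,"ty":0,"tz":0,"jaw":8}]' 50
python3 -c "
from cell import env;o=env.get_obs();print(o['wrist_torque'])"
python3 -m pendant '[{"rx":0,"ry":0,"rz":2,"tx":0,"ty":0,"tz":0,"jaw":8},{"rx":0,"ry":0,"rz":2,"tx":0,"ty":0,"tz":0,"jaw":8},{"rx":0,"ry":0,"rz":2,"tx":0,"ty":0,"tz":0,"jaw":8},{"rx":0,"ry":0,"rz":2,"tx":0,"ty":0,"tz":0,"jaw":8},{"rx":0,"ry":0,"rz":2,"tx":0,"ty":0,"tz":0,"jaw":8},{"rx":0,"ry":0,"rz":0,"tx":0,"ty":0,"tz":0,"jaw":8}]' 50
python3 -c "
from cell import env;o=env.get_obs();print(o['wrist_torque'])"
```

```text
time_s: 24.15
tool_pos: [0.6256, -0.1518, 0.0721]
tool_rot: [-179.9, -0.1, 112.9]
force: [-4.8, 3.2, 3.9]
grip_width: 0.0137
[ 0.84121281  0.90980682 -0.1148449 ]
time_s: 24.65
tool_pos: [0.6255, -0.1518, 0.0721]
tool_rot: [-179.9, -0.1, 103.0]
force: [-4.0, 4.2, 4.2]
grip_width: 0.0138
[ 0.85345378  0.9298783  -0.01802041]
```

```bash
python3 -m pendant '[{"rx":0,"ry":0,"rz":2,"tx":0,"ty":0,"tz":0,"jaw":8},{"rx":0,"ry":0,"rz":2,"tx":0,"ty":0,"tz":0,"jaw":8},{"rx":0,"ry":0,"rz":2,"tx":0,"ty":0,"tz":0,"jaw":8},{"rx":0,"ry":0,"rz":2,"tx":0,"ty":0,"tz":0,"jaw":8},{"rx":0,"ry":0,"rz":2,"tx":0,"ty":0,"tz":0,"jaw":8},{"rx":0,"ry":0,"rz":0,"tx":0,"ty":0,"tz":0,"jaw":8}]' 50
python3 -c "
from cell import env;o=env.get_obs();print(o['wrist_torque'])"
python3 -m pendant '[{"rx":0,"ry":0,"rz":2,"tx":0,"ty":0,"tz":0,"jaw":8},{"rx":0,"ry":0,"rz":2,"tx":0,"ty":0,"tz":0,"jaw":8},{"rx":0,"ry":0,"rz":2,"tx":0,"ty":0,"tz":0,"jaw":8},{"rx":0,"ry":0,"rz":2,"tx":0,"ty":0,"tz":0,"jaw":8},{"rx":0,"ry":0,"rz":2,"tx":0,"ty":0,"tz":0,"jaw":8},{"rx":0,"ry":0,"rz":0,"tx":0,"ty":0,"tz":0,"jaw":8}]' 50
python3 -c "
from cell import env;o=env.get_obs();print(o['wrist_torque'])"
```

```text
time_s: 25.15
tool_pos: [0.6254, -0.1518, 0.0721]
tool_rot: [-179.9, -0.0, 93.0]
force: [-5.5, 3.8, 4.5]
grip_width: 0.0135
[ 0.82715185  1.05244183 -0.00701597]
time_s: 25.65
tool_pos: [0.6252, -0.1518, 0.072]
tool_rot: [-179.8, -0.0, 83.0]
force: [-5.3, 3.5, 5.5]
grip_width: 0.0139
[0.80867388 1.05131096 0.03219816]
```

```bash
python3 -m pendant '[{"rx":0,"ry":0,"rz":2,"tx":0,"ty":0,"tz":0,"jaw":8},{"rx":0,"ry":0,"rz":2,"tx":0,"ty":0,"tz":0,"jaw":8},{"rx":0,"ry":0,"rz":2,"tx":0,"ty":0,"tz":0,"jaw":8},{"rx":0,"ry":0,"rz":2,"tx":0,"ty":0,"tz":0,"jaw":8},{"rx":0,"ry":0,"rz":0,"tx":0,"ty":0,"tz":0,"jaw":8},{"rx":0,"ry":0,"rz":0,"tx":0,"ty":0,"tz":0,"jaw":8}]' 50
python3 -c "
from cell import env;o=env.get_obs();print(o['wrist_torque'])"
python3 -m pendant '[{"rx":0,"ry":0,"rz":1.5,"tx":0,"ty":0,"tz":0,"jaw":8},{"rx":0,"ry":0,"rz":1.5,"tx":0,"ty":0,"tz":0,"jaw":8},{"rx":0,"ry":0,"rz":1.5,"tx":0,"ty":0,"tz":0,"jaw":8},{"rx":0,"ry":0,"rz":0,"tx":0,"ty":0,"tz":0,"jaw":8},{"rx":0,"ry":0,"rz":0,"tx":0,"ty":0,"tz":0,"jaw":8}]' 50
python3 -c "
from cell import env;o=env.get_obs();print(o['wrist_torque'])"
```

```text
time_s: 26.15
tool_pos: [0.6252, -0.1518, 0.072]
tool_rot: [-179.8, 0.0, 75.1]
force: [-6.5, 3.7, 5.1]
grip_width: 0.0135
[0.84721371 1.07494471 0.03197473]
time_s: 26.57
tool_pos: [0.6251, -0.1518, 0.072]
tool_rot: [-179.8, 0.0, 70.5]
force: [-6.8, 4.2, 5.1]
grip_width: 0.0133
[ 0.98192603  0.98785745 -0.02418982]
```

```bash
python3 -m pendant '[{"rx":0,"ry":0,"rz":1.5,"tx":0,"ty":0,"tz":0,"jaw":8},{"rx":0,"ry":0,"rz":1.5,"tx":0,"ty":0,"tz":0,"jaw":8},{"rx":0,"ry":0,"rz":0,"tx":0,"ty":0,"tz":0,"jaw":8},{"rx":0,"ry":0,"rz":0,"tx":0,"ty":0,"tz":0,"jaw":8}]' 50
python3 -c "
from cell import env;o=env.get_obs();print(o['wrist_torque'],o['tool_rot'])"
python3 -m pendant '[{"rx":0,"ry":0,"rz":1.5,"tx":0,"ty":0,"tz":0,"jaw":8},{"rx":0,"ry":0,"rz":1.5,"tx":0,"ty":0,"tz":0,"jaw":8},{"rx":0,"ry":0,"rz":0,"tx":0,"ty":0,"tz":0,"jaw":8},{"rx":0,"ry":0,"rz":0,"tx":0,"ty":0,"tz":0,"jaw":8}]' 50
python3 -c "
from cell import env;o=env.get_obs();print(o['wrist_torque'],o['tool_rot'])"
```

```text
time_s: 26.9
tool_pos: [0.625, -0.1518, 0.072]
tool_rot: [-179.8, 0.1, 67.7]
force: [-6.7, 3.0, 4.3]
grip_width: 0.0135
[0.86340327 1.1203598  0.58622461] [-1.79825090e+02  6.09469959e-02  6.76640010e+01]
time_s: 27.23
tool_pos: [0.625, -0.1518, 0.072]
tool_rot: [-179.8, 0.1, 64.8]
force: [-7.0, 3.1, 5.6]
grip_width: 0.0142
[0.71101709 1.21162587 1.14812152] [-1.79835037e+02  1.01800168e-01  6.47667969e+01]
```

```bash
python3 -m pendant '[{"rx":0,"ry":0,"rz":-1.5,"tx":0,"ty":0,"tz":0,"jaw":8},{"rx":0,"ry":0,"rz":-1.5,"tx":0,"ty":0,"tz":0,"jaw":8},{"rx":0,"ry":0,"rz":0,"tx":0,"ty":0,"tz":0,"jaw":8},{"rx":0,"ry":0,"rz":0,"tx":0,"ty":0,"tz":0,"jaw":34},{"rx":0,"ry":0,"rz":0,"tx":0,"ty":0,"tz":0,"jaw":34},{"rx":0,"ry":0,"rz":0,"tx":0,"ty":0,"tz":0,"jaw":34},{"rx":0,"ry":0,"rz":0,"tx":0,"ty":0,"tz":0,"jaw":34},{"rx":0,"ry":0,"rz":0,"tx":0,"ty":0,"tz":0,"jaw":34}]' 50
python3 -m pendant '[{"rx":0,"ry":0,"rz":0,"tx":0,"ty":0,"tz":-5,"jaw":34},{"rx":0,"ry":0,"rz":0,"tx":0,"ty":0,"tz":-15,"jaw":34},{"rx":0,"ry":0,"rz":0,"tx":0,"ty":0,"tz":-30,"jaw":34},{"rx":0,"ry":0,"rz":0,"tx":0,"ty":0,"tz":-35,"jaw":34},{"rx":0,"ry":0,"rz":0,"tx":0,"ty":0,"tz":-35,"jaw":34},{"rx":0,"ry":0,"rz":0,"tx":0,"ty":0,"tz":-30,"jaw":34},{"rx":0,"ry":0,"rz":0,"tx":0,"ty":0,"tz":0,"jaw":34},{"rx":0,"ry":0,"rz":0,"tx":0,"ty":0,"tz":0,"jaw":34}]'
python3 - <<'E'
from cell import env
from scipy.spatial.transform import Rotation as R
import numpy as np
o=env.get_obs();r=R.from_euler("xyz",o["tool_rot"],degrees=True)
print((r.inv().apply(np.array([.45,.2,.22])-o["tool_pos"])*1000).round(1))
E
```

```text
time_s: 27.9
tool_pos: [0.6267, -0.1535, 0.072]
tool_rot: [179.9, 0.0, 67.4]
force: [-0.3, 0.2, -0.5]
grip_width: 0.0329
time_s: 28.57
tool_pos: [0.6278, -0.1529, 0.2251]
tool_rot: [179.7, -0.0, 67.5]
force: [-1.1, -0.4, -1.1]
grip_width: 0.0341
[ 257.8 -299.6    3.5]
```

```bash
python3 -m pendant '[{"rx":0,"ry":0,"rz":0,"tx":21,"ty":-24,"tz":0,"jaw":34},{"rx":0,"ry":0,"rz":0,"tx":21,"ty":-24,"tz":0,"jaw":34},{"rx":0,"ry":0,"rz":0,"tx":21,"ty":-24,"tz":0,"jaw":34},{"rx":0,"ry":0,"rz":0,"tx":21,"ty":-24,"tz":0,"jaw":34},{"rx":0,"ry":0,"rz":0,"tx":21,"ty":-24,"tz":0,"jaw":34},{"rx":0,"ry":0,"rz":0,"tx":21,"ty":-24,"tz":0,"jaw":34},{"rx":0,"ry":0,"rz":0,"tx":21,"ty":-24,"tz":0,"jaw":34},{"rx":0,"ry":0,"rz":0,"tx":21,"ty":-24,"tz":0,"jaw":34},{"rx":0,"ry":0,"rz":0,"tx":21,"ty":-24,"tz":0,"jaw":34},{"rx":0,"ry":0,"rz":0,"tx":21,"ty":-24,"tz":0,"jaw":34},{"rx":0,"ry":0,"rz":0,"tx":0,"ty":0,"tz":0,"jaw":34},{"rx":0,"ry":0,"rz":0,"tx":0,"ty":0,"tz":0,"jaw":34}]'
python3 - <<'E'
from cell import env;from h import *
V=[]
for n,(x,y,w,h) in(("side",(235,190,64,64)),("top",(270,140,80,80))):
    c=env.read_camera(n);np.savez(f"/tmp/{n}9.npz",**c);V.append(cv2.resize(c["img"][y:y+h,x:x+w,::-1],(400,400),interpolation=cv2.INTER_CUBIC))
    cv2.imwrite(f"pics/{n}9.png",c["img"][:,:,::-1])
cv2.imwrite("pics/g9.png",np.hstack(V))
E
```

```text
time_s: 29.57
tool_pos: [0.4838, 0.1348, 0.2212]
tool_rot: [-180.0, 0.1, 67.7]
force: [0.3, 0.7, -0.6]
grip_width: 0.0341
```

View pics/g9.png

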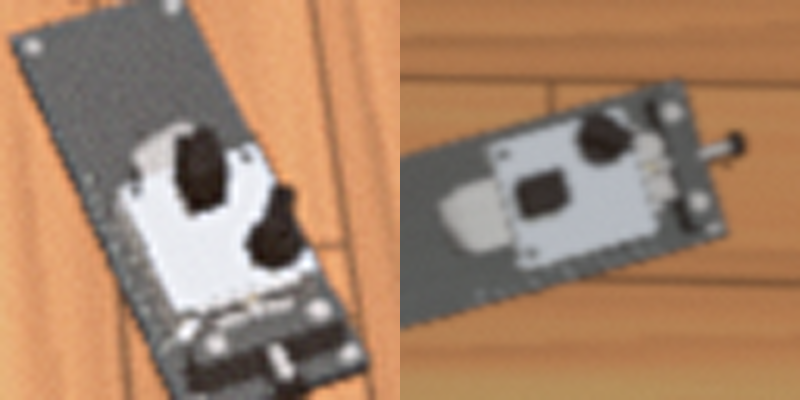

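View pics/side9.png

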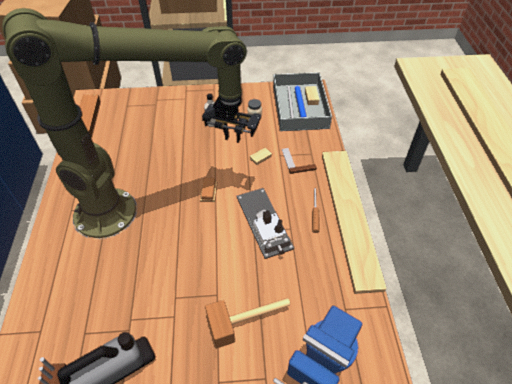

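```bash
python3 - <<'E'
from m import *
t=load("/tmp/top9.npz")
bc=np.array([.5795,-.0858]);a=np.radians(-73.1);u=np.array([np.cos(a),np.sin(a)]);n=np.array([-u[1],u[0]])
q=hand([(88,147),(233,105),(258,230),(120,268)],5,(270,140))
r=quad(t,q,sat,.12,.88,1.5);r2=quad(t,q,blue,.12,.88,1.5)
for k in(r,r2):
    P=ray(t,k,.042);print(((P[:,:2]-bc)@np.c_[u,n]*1000).round(1).tolist())
x,y,w,h=285,150,60,45
cv2.imwrite("pics/zt9.png",cv2.resize(t["img"][y:y+h,x:x+w,::-1],None,fx=12,fy=12,interpolation=cv2.INTER_CUBIC))
E
```

```text
[[6.5, 46.1], [97.6, 46.7], [94.2, -40.6], [5.0, -40.0]]
[[5.3, 44.9], [99.5, 39.2], [90.9, -40.3], [7.2, -41.9]]
```

View pics/zt9.png

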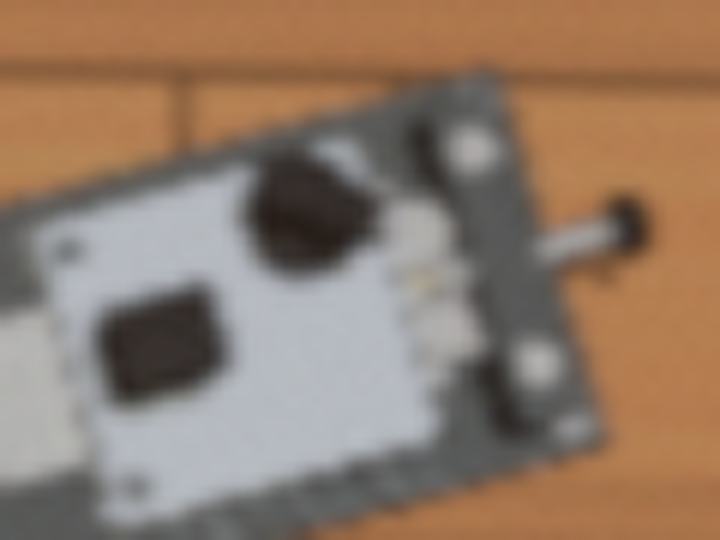

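```bash
python3 -c "
from cell import env;print(env.sign_off())"
```

```text
the job is handed in; nothing more can be done
None
```

The carriage is on the rail, home against the stop's pad, with its clamp knob turned to the end stop. I handed the job in at about 29.7 s; no verdict came back.

**What I did:**
- I gripped the carriage by its block, set it on the bare plate, and slid it on with sliding forces below about 6 N.
- It stopped dead at the pad, and I held it there with about 10 N (wrist reading) while the knob was still loose.
- I let go of the block and gripped the knob's wing. Pushing toward the pad with about 4–6 N, I turned it clockwise until it met its end stop. There the torque rose to about 1.1 N·m, more than the under 0.5 N·m the knob itself needs.
- I eased the torque off, opened the jaws and moved the arm clear.

**Last checks:**
- **Flush to the pad:** the pictures show no gap. The carriage's front face measured at bed x 94–98 mm, and the pad had measured about 97 mm.
- **Knob:** the wing lies well past the carriage's axis. The tool's yaw at the stop puts the knob at roughly 1.3 rad.
- **Bystanders:** they look unmoved in the final picture, but I did not measure them.

**Checks that disagreed:**
- The top view put the carriage about 3 mm off the rail's centre line. That is more than the 0.7 mm of play allows, so I put it down to a badly detected side edge and did not re-measure it.
- The two cameras differed by about 1.5–2 mm on the rail's sideways position.
- I did not measure the clamp's pressure on the rail directly.

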